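Put the radio desk's accessories back in their trays

TASK

Tidy the operating desk for the next shift: put the handheld radio, the spare battery pack, the Morse paddle key and the round loudspeaker each into the tray whose shape matches it, lying flat on the tray's floor, right side up and clear of the rim (either way round is fine). They are electronics, so set them down rather than dropping or throwing them, and do not shift the mug or the jar.

Things in the scene. Friction and masses are not known exactly. Their poses are not given: they have to be found in the camera images.
- handheld: Handheld two-way radio lying on its back, black, with screen and keys on top: 140 mm long in all (x), 54 mm wide (y), 36 mm high, about 0.25 kg. Origin at the middle of the 140 mm length, on the underside, z up. The case, 105 mm long, spans x = -70 to +35 mm, its middle (the place to grip it, across the 54 mm) at x = -17.5 mm; a stub antenna and a small knob fill the rest at +x
- battery: Spare battery pack, a grey oblong block with three brass contacts: 74 mm long (x), 36 mm wide (y), 34 mm high, about 0.15 kg. Origin at the centre of its underside, z up
- key: Morse paddle key: square steel base 52 x 52 mm, 14 mm high, with a dark steel block 32 x 32 mm centred on it up to 42 mm high (grip the block along y), about 0.4 kg. Two thin black paddles stick out of the block to -x, as far as 40 mm from the centre (so 14 mm past the base), 24 to 38 mm above the underside. Origin at the centre of the underside, z up
- speaker: Small round loudspeaker, black puck with a grille on top: 60 mm diameter, 40 mm high, about 0.25 kg. Origin at the centre of its underside, z up
- long_tray: The big oblong tray, for the handheld radio: 160 mm (x) by 74 mm (y) inside. Fixed to the desk, black rim, grey felt liner; floor 4 mm thick, rim 4 mm thick and 10 mm high over the desk (6 mm above the tray's floor). Origin at the centre of its underside, at desk height; z up
- short_tray: The small oblong tray, for the battery pack: 94 mm (x) by 56 mm (y) inside. Fixed to the desk, black rim, grey felt liner; floor 4 mm thick, rim 4 mm thick and 10 mm high over the desk (6 mm above the tray's floor). Origin at the centre of its underside, at desk height; z up
- square_tray: The square tray, for the paddle key: 72 mm by 72 mm inside, sides along x and y. Fixed to the desk, black rim, grey felt liner; floor 4 mm thick, rim 4 mm thick and 10 mm high over the desk (6 mm above the tray's floor). Origin at the centre of its underside, at desk height; z up
- round_tray: The round tray, for the loudspeaker: 80 mm diameter inside. Fixed to the desk, black rim, grey felt liner; floor 4 mm thick, rim 4 mm thick and 10 mm high over the desk (6 mm above the tray's floor). Origin at the centre of its underside, at desk height; z up
- mug: White coffee mug standing between the trays, 76 mm diameter, 78 mm high, handle at +y; not to be disturbed. Origin at the centre of its underside
- jar: Closed amber glass jar of small parts standing between the trays, 64 mm diameter, 65 mm high; not to be disturbed. Origin at the centre of its underside
Not all that is in view belongs to the job. What is shaped like the speaker but blue or turquoise is not meant. Leave any blue look-alike of the round_tray alone.

How it is judged:
By the outcome, as a careful person would: the job done as asked, in the order asked, and still so for the second after the job is handed in, with the robot touching nothing.
It also fails if it takes over 115 s, if anything falls off the work surface, if the arm or the gripper's body presses on something with over 40 N, if the wrist force passes 120 N, or if a joint passes its speed limit or range.

ROBOT

A 6-joint arm with a two-finger parallel gripper is mounted at the origin on the work surface. World frame = base frame: x ahead of the robot, y to its left, z up, the work surface at z = 0. Lengths are in m, angles in rad, forces in N, time in s.
With the tool pointing down it reaches from about 0.425 to 0.95 m from the base axis. Payload 3.5 kg.
Tool frame: the origin (TCP) lies between the finger pads; the fingertips stand 17 mm ahead of it and the grasp point (between the pads) lies 2 mm behind it; z points along the fingers, y is the direction in which the jaws open and shut (so a half turn about z gives the same grasp; the last joint's range is limited). The gripper opens to 85 mm and grips with 20 to 120 N. Pads are 22 mm wide; open, the fingers measure 114 mm over their backs; the gripper's body (76 mm by 85 mm) begins 54 mm behind the grasp point. The pads swing forward as they close: fully open they stand 13 mm farther back than shut.
Start: joints at [1.008, 0.286, 1.577, -0, 1.279, -0.15], TCP at [0.271, 0.618, 0.248] pointing down, gripper open.
Joint ranges: [-2.77, 2.77], [-0.9, 2.22], [0.21, 2.48], [-1.53, 4.67], [0.24, 2.81], [-2.84, 2.84]. Speed limits (rad/s): [2.79, 2.79, 3.14, 3.14, 3.14, 3.14].

INTERFACE

Orientations are given as a unit quaternion [x, y, z, w].
In Python, from plant import ctrl gives the robot as it stands.
- The arm moves only by the tool carry_out, never from a script. Its argument "commands" is a list of rows, each an object with "delta_pos": the shift along the tool's x, y, z in m, a list of three; "delta_rot": the turn, a rotation vector about the tool's x, y, z in rad, a list of three; "claw": the opening in per cent of the stroke, from 0 (shut) to 100 (fully open). A call has 1 to 8 rows; each row is the pose to reach, as a shift and turn from the pose measured when the call began, along the tool's axes at that moment; what a row does not reach only later rows make up. A row lasts 1/12 s, in which the tool goes at most 41.7 mm and 7.16 degrees, less where a joint would pass 70% of its speed; a pose out of reach is approached as far as the arm can. A call with a gripper value outside its range is refused whole. The fingers move at their own pace and stop on an object; "force" is the grip in N (left out, the last holds). Time passes only in rows, so rows that repeat a pose let the fingers close. It gives the time, the measured TCP pose, the force and the opening at its end, in the units of the state.
- ctrl.get_state(): the state, without advancing time (a new reading comes with each control period).
- ctrl.read_camera(name): name is "scene" or "top" or "wrist"; returns (picture, depth): 480x640x3 uint8, red, green, blue; 480x640 float32, m along the optical axis (not along the pixel's ray), 0 where there is no reading.
- ctrl.camera_info(name): a dict with "fx", "fy", "cx", "cy" (pixels), "k1" (the pictures are not rectified: a ray, as slopes to the right and down, at radius r is drawn at 1 + k1 r^2 times it, then the intrinsics apply), "rvec" (rotation vector, rad) and "tvec" (3), from world to camera coordinates, as OpenCV has them; the wrist camera has in their place "mount" (4x4, takes a point from camera to tool coordinates, whose origin is the TCP and whose axes are the flange's). Camera axes: x right, y down, z forward; pixel columns grow to the right and rows downward; lengths in m; the calibration is good to about 2 mm. A picture is of the moment at which its call begins: read the wrist's pose just before it. camera_info takes no time and is no camera call.
- ctrl.sign_off(): hands the job in, once; it reports no verdict.
The state is a dict: "time": time; "qpos": joint angles; "dq": joint speeds; "joint_efforts": joint torques, N m; "eef_pos": TCP position; "tcp_rot": TCP orientation; "contact_force": force on the tool from outside, world axes, zero at the start; "wrist_torque": the same for the moment, N m; "opening": opening from 0.0 (shut) to 1.0 (fully open).
Only numpy, scipy, OpenCV 4.12 (cv2) and the standard library are available. Lean on these libraries where they do the work, as an engineer would, in place of code of your own. Each camera call takes 0.05 s, during which the arm holds its last target.

## Working session

There is one attempt and no reset: what is moved stays moved. The work goes in short steps, Python scripts to look and compute and a tool call to move; the robot and the scene stay as the last step left them, time stands still between calls to the robot, and variables do not carry over. Pictures are saved under pics/ and viewed, and the job is handed in when it is done.

Besides the shell and the picture viewer there is one more tool, called by a JSON object that holds its "api" and its "payload", one argument or row to a line. carry_out: Moves the arm, as the interface text tells. Its arguments: {"type":"object","properties":{"commands":{"type":"array"},"force":{"type":"number"}},"required":["commands"]}

```bash
mkdir -p pics; ls; cat > h.py <<'E'
import numpy as np, cv2
from scipy.spatial.transform import Rotation as R
from plant import ctrl
def px2w(name,u,v,z,st=None):
    """pixel -> world at plane z"""
    ci=ctrl.camera_info(name)
    K=np.array([[ci['fx'],0,ci['cx']],[0,ci['fy'],ci['cy']],[0,0,1]])
    p=cv2.undistortPoints(np.array([[[u,v]]],float),K,np.array([ci['k1'],0,0,0,0.]))[0,0]
    d=np.array([p[0],p[1],1])
    if name=='wrist':
        M=np.array(ci['mount']); Rt=R.from_quat(st['tcp_rot']).as_matrix()
        o=Rt@M[:3,3]+np.array(st['eef_pos']); d=Rt@M[:3,:3]@d
    else:
        Rm=R.from_rotvec(np.array(ci['rvec']).ravel()).as_matrix(); o=-Rm.T@np.array(ci['tvec']).ravel(); d=Rm.T@d
    return o+d*(z-o[2])/d[2]
E
python3 - <<'E'
from h import *
s=ctrl.get_state(); print(s)
for n in ['scene','top']:
    im,d=ctrl.read_camera(n); cv2.imwrite(f'pics/{n}0.png',im[:,:,::-1]); np.savez(f'{n}0.npz',im=im,d=d); print(n,ctrl.camera_info(n))
print(ctrl.camera_info('wrist'))
E
```

```text
pics
{'time': 0.0, 'qpos': array([ 1.00799712e+00,  2.87189473e-01,  1.57820394e+00,  1.18161090e-05,
        1.27861955e+00, -1.49999696e-01]), 'dq': array([-0.00035648, -0.00121618,  0.00028407,  0.00111395, -0.00025033,
       -0.00031789]), 'joint_efforts': array([-2.42203496e-04, -4.05976903e+01, -2.92627519e+01, -1.97731906e-04,
        5.71406606e-03, -1.05354722e-06]), 'eef_pos': array([0.27042226, 0.61777289, 0.24691669]), 'tcp_rot': array([ 2.04938930e-01,  9.78774014e-01, -1.13213420e-03, -4.27525829e-04]), 'contact_force': array([-0.40961895,  0.20545635,  0.26539873]), 'wrist_torque': array([-0.05432985,  0.05984483, -0.03884831]), 'opening': 0.9950372840112612}
scene {'fx': 482.24661495679453, 'fy': 482.24661495679453, 'cx': 332.514914261446, 'cy': 241.72865654929237, 'k1': -0.0662529088892529, 'rvec': array([ 1.52564666,  2.21064704, -0.70171406]), 'tvec': array([ 0.1730377 , -0.33673456,  1.40977574])}
top {'fx': 533.0293541191401, 'fy': 533.0293541191401, 'cx': 315.34034962602436, 'cy': 243.5767498610406, 'k1': -0.1109486061413966, 'rvec': array([ 2.15540716, -2.15674699,  0.11428566]), 'tvec': array([-0.00289136,  0.47344123,  1.27711499])}
{'fx': 419.9760197730102, 'fy': 419.9760197730102, 'cx': 320.86888069719464, 'cy': 240.24142610518928, 'k1': 0.006947845470616011, 'mount': array([[-4.12936658e-04, -9.47253344e-01, -3.20485463e-01,
         8.32477593e-02],
       [ 9.99997318e-01,  3.39249456e-04, -2.29118265e-03,
         1.88304445e-04],
       [ 2.27905495e-03, -3.20485549e-01,  9.47250663e-01,
        -1.26219154e-01],
       [ 0.00000000e+00,  0.00000000e+00,  0.00000000e+00,
         1.00000000e+00]])}
```

View pics/top0.png

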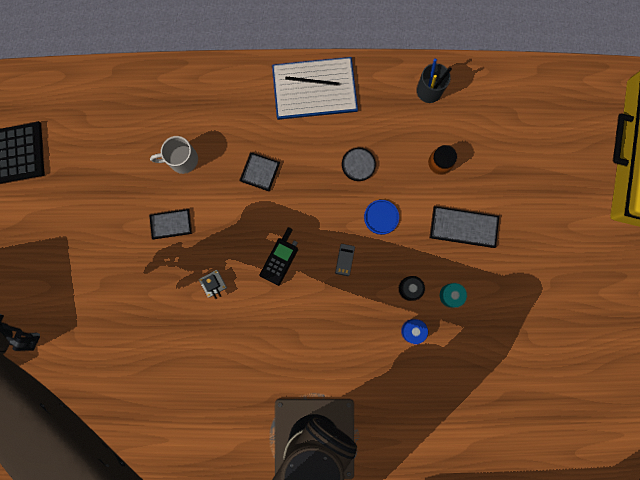

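View pics/scene0.png

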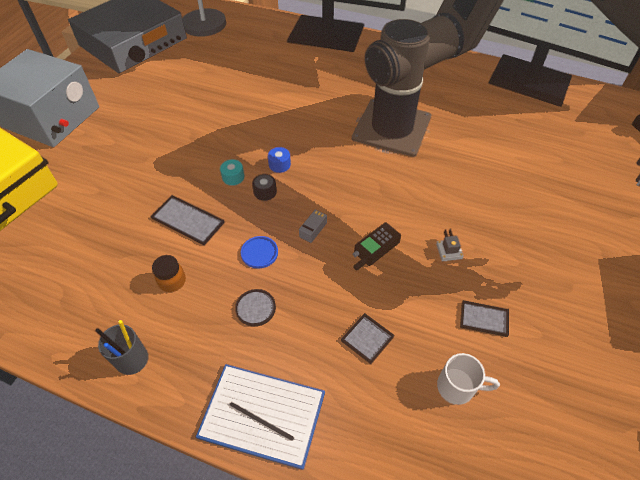

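```bash
python3 - <<'E'
from h import *
im=np.load('top0.npz')['im'][:,:,::-1]
def crop(x0,y0,w,h,s,n):
    c=cv2.resize(im[y0:y0+h,x0:x0+w],None,fx=s,fy=s,interpolation=cv2.INTER_CUBIC)
    c=cv2.convertScaleAbs(c,alpha=1.6,beta=15)
    for k in range(0,w,10): cv2.putText(c,str(x0+k),(k*s,8),0,.3,(0,255,255)); cv2.line(c,(k*s,10),(k*s,14),(0,255,255))
    for k in range(10,h,10): cv2.putText(c,str(y0+k),(0,k*s),0,.3,(0,255,255)); 
    cv2.imwrite(f'pics/{n}.png',c)
crop(190,220,130,90,6,'cA'); crop(330,230,140,115,5,'cB')
crop(140,140,150,105,5,'cC'); crop(335,135,175,120,4,'cD')
E
```

```text
(no output)
```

View pics/cA.png

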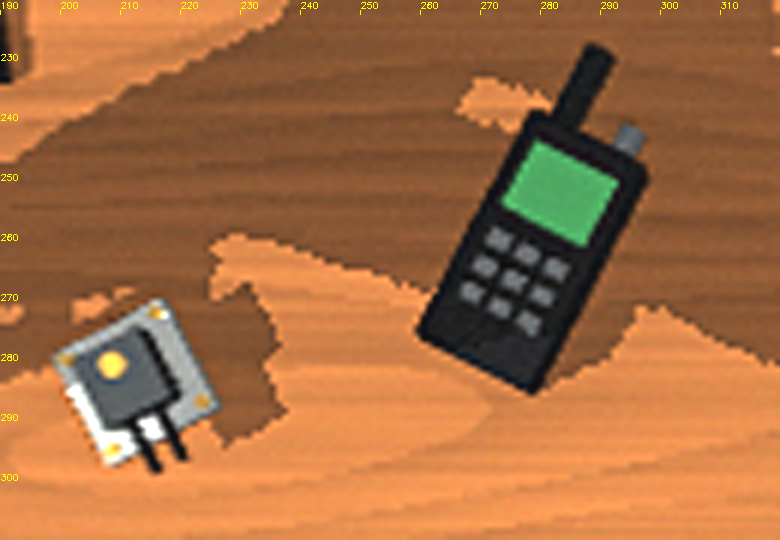

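View pics/cB.png

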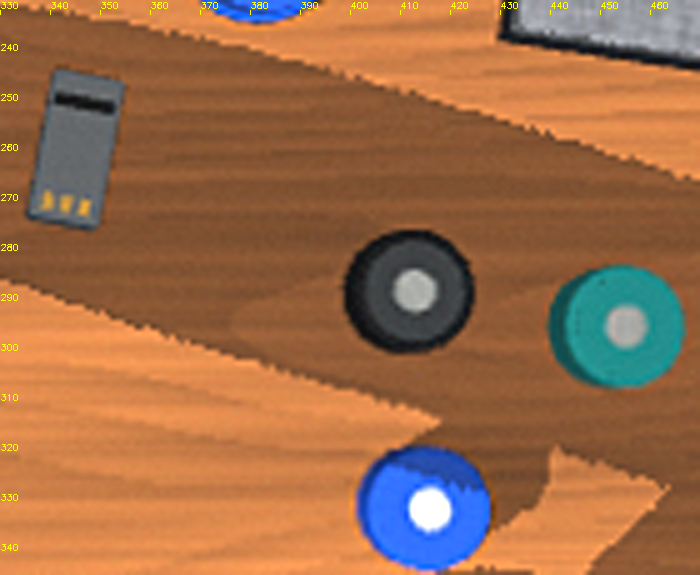

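View pics/cC.png

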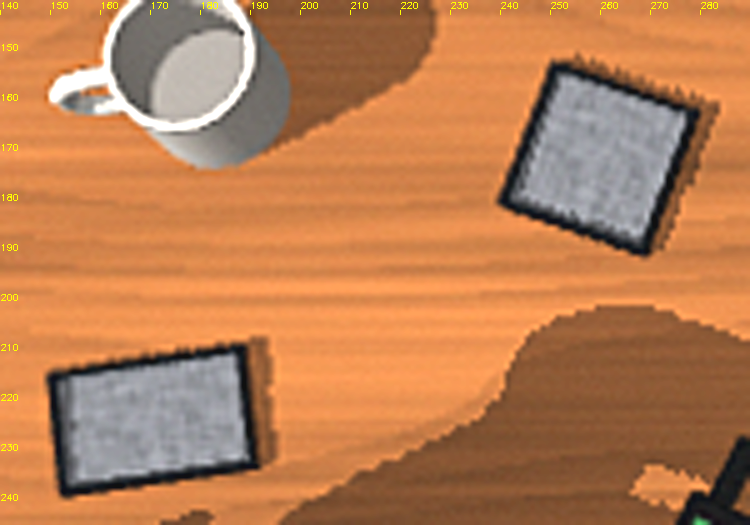

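View pics/cD.png

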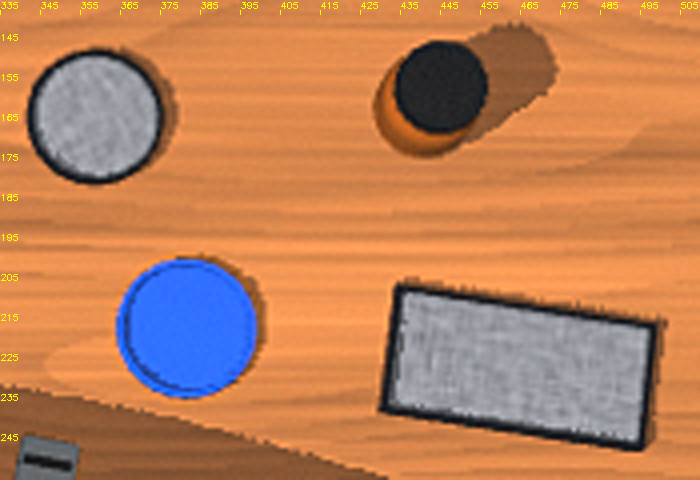

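```bash
python3 - <<'E'
from h import *
def quad(name,pts,s,x0,y0,z):
    P=np.array([px2w('top',x0+(a+.5)/s-.5,y0+(b+.5)/s-.5,z) for a,b in pts])
    c=P.mean(0)
    print(name,'c',c.round(4),'sides',[round(float(np.linalg.norm(P[i]-P[i-1])),4) for i in range(len(P))])
    if len(P)==4:
        for i,j in ((0,1),(1,2)):
            k=(P[j]-P[i])+(P[(5-j)%4 if 0 else (j+1)%4 if i==9 else {1:2,2:3}[j]]-P[{0:3,1:0}[i]])
            print('   dir',i,j,'deg',round(np.degrees(np.arctan2(k[1],k[0])),1))
quad('handheld',[(538,110),(648,178),(533,393),(417,333)],6,190,220,.036)
quad('tip',[(600,50)],6,190,220,.02)
quad('key',[(160,300),(218,408),(108,465),(53,358)],6,190,220,.014)
quad('batt',[(58,67),(126,84),(98,230),(27,213)],5,330,230,.034)
quad('spk',[(415,291)],5,330,230,.04)
quad('teal',[(628,326)],5,330,230,.04)
quad('blue',[(431,509)],5,330,230,.04)
quad('short',[(48,375),(243,345),(260,466),(65,496)],5,140,140,.01)
quad('square',[(555,62),(700,110),(650,253),(500,202)],5,140,140,.01)
quad('long',[(399,283),(658,324),(642,450),(381,410)],4,335,135,.01)
quad('round',[(95.5,116)],4,335,135,.01)
quad('bluetray',[(188,328)],4,335,135,.01)
quad('mug',[(180,55)],5,140,140,.078)
quad('jar',[(441,87)],4,335,135,.065)
E
```

```text
handheld c [0.4281 0.0859 0.036 ] sides [0.1027, 0.0528, 0.0984, 0.0529]
   dir 0 1 deg -119.5
   dir 1 2 deg 152.0
tip c [0.5134 0.0606 0.02  ] sides [0.0]
key c [0.3765 0.2521 0.014 ] sides [0.0503, 0.0509, 0.051, 0.0499]
   dir 0 1 deg -151.1
   dir 1 2 deg 118.0
batt c [ 0.4343 -0.0754  0.034 ] sides [0.0728, 0.0341, 0.0725, 0.0353]
   dir 0 1 deg -103.9
   dir 1 2 deg 168.3
spk c [ 0.3645 -0.2375  0.04  ] sides [0.0]
teal c [ 0.3472 -0.3406  0.04  ] sides [0.0]
blue c [ 0.2603 -0.2435  0.04  ] sides [0.0]
short c [0.5265 0.3627 0.01  ] sides [0.0629, 0.1013, 0.0626, 0.1006]
   dir 0 1 deg -81.5
   dir 1 2 deg -170.0
square c [0.6611 0.1376 0.01  ] sides [0.0777, 0.0787, 0.078, 0.081]
   dir 0 1 deg -109.2
   dir 1 2 deg 160.8
long c [ 0.5187 -0.3775  0.01  ] sides [0.0815, 0.1666, 0.0811, 0.1664]
   dir 0 1 deg -98.8
   dir 1 2 deg 170.4
round c [ 0.6792 -0.1123  0.01  ] sides [0.0]
bluetray c [ 0.5431 -0.1686  0.01  ] sides [0.0]
mug c [0.6961 0.3369 0.078 ] sides [0.0]
jar c [ 0.683  -0.3199  0.065 ] sides [0.0]
```

```bash
cat >> h.py <<'E'
def go(x,y,z,psi,s=None):
    "psi=jaw axis (tool y) heading deg; prints tool-frame delta pos(mm), rotvec"
    s=s or ctrl.get_state()
    Rc=R.from_quat(s['tcp_rot']); best=None
    for p in (psi,psi+180):
        a=np.radians(p); ty=np.array([np.cos(a),np.sin(a),0]); tz=np.array([0,0,-1]); tx=np.cross(ty,tz)
        Rt=R.from_matrix(np.c_[tx,ty,tz]); rv=(Rc.inv()*Rt).as_rotvec()
        j6=np.arctan2(y,x)-a; j6=(np.degrees(j6)+180)%360-180
        d=Rc.inv().apply(np.array([x,y,z])-s['eef_pos'])
        print('psi',round(p,1),'j6->',round(j6,1),'dpos',d.round(4).tolist(),'drot',rv.round(4).tolist(),'rows',round(max(np.linalg.norm(d)/.0417,np.degrees(np.linalg.norm(rv))/7.16),1))
def shot(n,cam='wrist'):
    s=ctrl.get_state(); im,d=ctrl.read_camera(cam); cv2.imwrite(f'pics/{n}.png',im[:,:,::-1]); np.savez(f'{n}.npz',im=im,d=d,pos=s['eef_pos'],rot=s['tcp_rot']); return s
def show():
    s=ctrl.get_state(); q=R.from_quat(s['tcp_rot']).as_matrix()
    print('t',round(s['time'],2),'pos',np.round(s['eef_pos'],4),'psi',round(np.degrees(np.arctan2(q[1,1],q[0,1])),2),'tz',q[:,2].round(4),'open',round(s['opening'],3),'F',np.round(s['contact_force'],1),'q',np.round(s['qpos'],3))
E
python3 -c "
from h import *
show(); go(.428,.086,.2,61.3)"
```

```text
t 0.1 pos [0.2705 0.6178 0.2471] psi 66.35 tz [-0.0012 -0.0018 -1.    ] open 1.0 F [ 0.3 -0.9 -0.3] q [ 1.008  0.287  1.578  0.     1.279 -0.15 ]
psi 61.3 j6-> -49.9 dpos [-0.3576, -0.4239, 0.0479] drot [-0.0022, -0.0002, 0.0881] rows 13.3
psi 241.3 j6-> 130.1 dpos [-0.3576, -0.4239, 0.0479] drot [0.0004, -0.0033, -3.0535] rows 24.4
```

{"api": "carry_out", "payload": {
  "commands": [
    {"delta_pos": [-0.358, -0.424, 0.048], "delta_rot": [-0.002, 0, 0.088], "claw": 100},
    {"delta_pos": [-0.358, -0.424, 0.048], "delta_rot": [-0.002, 0, 0.088], "claw": 100},
    {"delta_pos": [-0.358, -0.424, 0.048], "delta_rot": [-0.002, 0, 0.088], "claw": 100},
    {"delta_pos": [-0.358, -0.424, 0.048], "delta_rot": [-0.002, 0, 0.088], "claw": 100},
    {"delta_pos": [-0.358, -0.424, 0.048], "delta_rot": [-0.002, 0, 0.088], "claw": 100},
    {"delta_pos": [-0.358, -0.424, 0.048], "delta_rot": [-0.002, 0, 0.088], "claw": 100},
    {"delta_pos": [-0.358, -0.424, 0.048], "delta_rot": [-0.002, 0, 0.088], "claw": 100},
    {"delta_pos": [-0.358, -0.424, 0.048], "delta_rot": [-0.002, 0, 0.088], "claw": 100}
  ],
  "force": 40
}}

```text
time: 0.77
eef_pos: [0.3646, 0.2979, 0.2187]
tcp_rot: [0.247, 0.969, -0.0, -0.0]
contact_force: [0.2, -0.3, 0.6]
opening: 0.999
```

```bash
python3 -c "
from h import *
show(); go(.428,.086,.2,61.3)"
```

```text
t 0.77 pos [0.3646 0.2979 0.2187] psi 61.34 tz [-6.e-04 -3.e-04 -1.e+00] open 0.999 F [ 0.2 -0.3  0.6] q [ 0.469 -0.149  2.092 -0.     1.199 -0.602]
psi 61.3 j6-> -49.9 dpos [-0.1572, -0.1556, 0.0188] drot [-0.0006, -0.0004, 0.0008] rows 5.3
psi 241.3 j6-> 130.1 dpos [-0.1572, -0.1556, 0.0188] drot [0.0006, -0.0009, -3.1408] rows 25.1
```

{"api": "carry_out", "payload": {
  "commands": [
    {"delta_pos": [-0.157, -0.156, 0.019], "delta_rot": [0, 0, 0], "claw": 100},
    {"delta_pos": [-0.157, -0.156, 0.019], "delta_rot": [0, 0, 0], "claw": 100},
    {"delta_pos": [-0.157, -0.156, 0.019], "delta_rot": [0, 0, 0], "claw": 100},
    {"delta_pos": [-0.157, -0.156, 0.019], "delta_rot": [0, 0, 0], "claw": 100},
    {"delta_pos": [-0.157, -0.156, 0.019], "delta_rot": [0, 0, 0], "claw": 100},
    {"delta_pos": [-0.157, -0.156, 0.019], "delta_rot": [0, 0, 0], "claw": 100},
    {"delta_pos": [-0.157, -0.156, 0.019], "delta_rot": [0, 0, 0], "claw": 100}
  ]
}}

```text
time: 1.35
eef_pos: [0.4279, 0.0828, 0.1992]
tcp_rot: [0.25, 0.968, -0.001, -0.001]
contact_force: [-0.3, 0.4, 0.6]
opening: 0.998
```

```bash
python3 -c "
from h import *
show(); go(.428,.086,.03,61.3); shot('w1')"
```

```text
t 1.35 pos [0.4279 0.0828 0.1992] psi 61.04 tz [-0.0015 -0.0011 -1.    ] open 0.998 F [-0.3  0.4  0.6] q [-4.200e-02 -2.160e-01  2.186e+00 -1.000e-03  1.173e+00 -1.107e+00]
psi 61.3 j6-> -49.9 dpos [0.0014, 0.0031, 0.1692] drot [-0.0017, -0.0008, -0.0046] rows 4.1
psi 241.3 j6-> 130.1 dpos [0.0014, 0.0031, 0.1692] drot [-0.0013, 0.0026, 3.137] rows 25.1
```

View pics/w1.png

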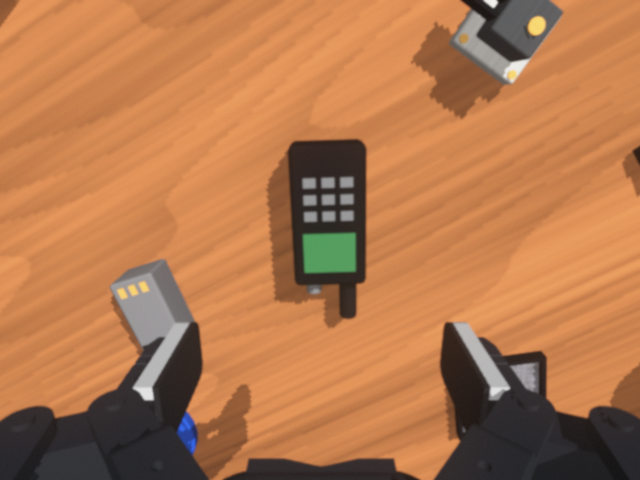

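```bash
python3 -c "
from h import *
show()
f=np.load('w1.npz'); st=dict(eef_pos=f['pos'],tcp_rot=f['rot'])
P=np.array([px2w('wrist',u,v,.036,st) for u,v in [(290,143),(366,141),(365,284),(296,285)]]);print(P.round(4),P.mean(0))
b=(P[2]+P[3]-P[0]-P[1]);print(np.degrees(np.arctan2(b[1],b[0])))
c=f['im'][110:340,250:410,::-1]; cv2.imwrite('pics/w1c.png',cv2.resize(c,None,fx=3.4,fy=2.6*1))
go(.428,.086,.03,61.3)"
```

```text
t 1.4 pos [0.4275 0.0844 0.1993] psi 61.11 tz [-0.0018  0.     -1.    ] open 0.996 F [ 0.1  0.4 -0. ] q [-0.039 -0.217  2.186 -0.     1.174 -1.105]
[[0.3696 0.0903 0.036 ]
 [0.3933 0.1357 0.036 ]
 [0.4868 0.0872 0.036 ]
 [0.4624 0.0412 0.036 ]] [0.42803391 0.08861296 0.036     ]
-27.644101593682173
psi 61.3 j6-> -49.9 dpos [0.0001, 0.0018, 0.1693] drot [-0.0009, -0.0016, -0.0033] rows 4.1
psi 241.3 j6-> 130.1 dpos [0.0001, 0.0018, 0.1693] drot [-0.0024, 0.0013, 3.1383] rows 25.1
```

View pics/w1c.png

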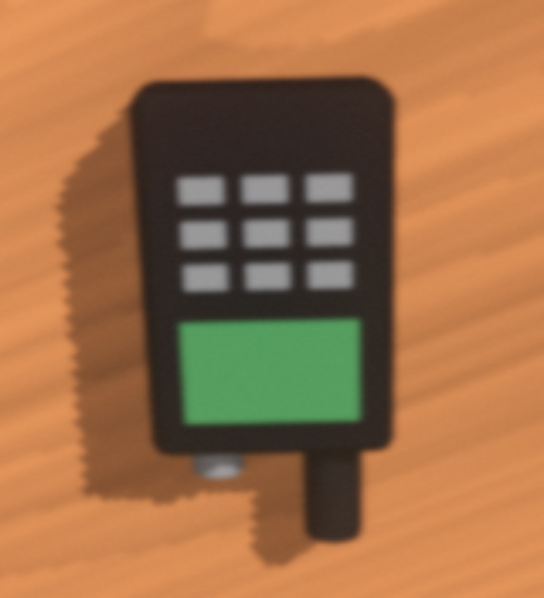

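{"api": "carry_out", "payload": {
  "commands": [
    {"delta_pos": [0, 0.003, 0.04], "delta_rot": [0, -0.001, -0.012], "claw": 100},
    {"delta_pos": [0, 0.003, 0.08], "delta_rot": [0, -0.001, -0.012], "claw": 100},
    {"delta_pos": [0, 0.003, 0.115], "delta_rot": [0, -0.001, -0.012], "claw": 100},
    {"delta_pos": [0, 0.003, 0.14], "delta_rot": [0, -0.001, -0.012], "claw": 100},
    {"delta_pos": [0, 0.003, 0.158], "delta_rot": [0, -0.001, -0.012], "claw": 100},
    {"delta_pos": [0, 0.003, 0.168], "delta_rot": [0, -0.001, -0.012], "claw": 100},
    {"delta_pos": [0, 0.003, 0.173], "delta_rot": [0, -0.001, -0.012], "claw": 100},
    {"delta_pos": [0, 0.003, 0.173], "delta_rot": [0, -0.001, -0.012], "claw": 100}
  ]
}}

```text
time: 2.07
eef_pos: [0.4282, 0.0878, 0.0258]
tcp_rot: [0.243, 0.97, -0.0, -0.001]
contact_force: [-0.9, 0.2, 0.1]
opening: 0.995
```

```bash
python3 -c "
from h import *
show(); go(.428,.087,.026,61.8)"
```

```text
t 2.07 pos [0.4282 0.0878 0.0258] psi 61.88 tz [-2.4e-03 -3.0e-04 -1.0e+00] open 0.995 F [-0.9  0.2  0.1] q [-3.000e-02  9.000e-02  2.276e+00 -1.000e-03  7.770e-01 -1.110e+00]
psi 61.8 j6-> -50.3 dpos [-0.0002, -0.0008, -0.0002] drot [-0.0014, -0.002, 0.0013] rows 0.0
psi 241.8 j6-> 129.7 dpos [-0.0002, -0.0008, -0.0002] drot [0.0031, -0.0022, -3.1403] rows 25.1
```

Close gently.

{"api": "carry_out", "payload": {
  "commands": [
    {"delta_pos": [0, 0, 0], "delta_rot": [0, 0, 0], "claw": 66},
    {"delta_pos": [0, 0, 0], "delta_rot": [0, 0, 0], "claw": 60},
    {"delta_pos": [0, 0, 0], "delta_rot": [0, 0, 0], "claw": 50},
    {"delta_pos": [0, 0, 0], "delta_rot": [0, 0, 0], "claw": 40},
    {"delta_pos": [0, 0, 0], "delta_rot": [0, 0, 0], "claw": 40},
    {"delta_pos": [0, 0, 0], "delta_rot": [0, 0, 0], "claw": 40}
  ],
  "force": 40
}}

```text
time: 2.57
eef_pos: [0.4295, 0.0878, 0.0273]
tcp_rot: [0.243, 0.97, -0.0, 0.0]
contact_force: [-0.0, 1.0, 5.8]
opening: 0.621
```

```bash
python3 -c "
from h import *
show(); go(.5215,-.3602,.13,-8.7)"
```

```text
t 2.57 pos [0.4295 0.0878 0.0273] psi 61.88 tz [ 4.e-04 -2.e-04 -1.e+00] open 0.621 F [-0.   1.   5.8] q [-0.03   0.088  2.275 -0.     0.778 -1.11 ]
psi -8.7 j6-> -25.9 dpos [-0.2924, -0.3518, -0.1026] drot [0.0003, 0.0004, 1.2319] rows 11.2
psi 171.3 j6-> 154.1 dpos [-0.2924, -0.3518, -0.1026] drot [-0.0004, 0.0003, -1.9097] rows 15.3
```

{"api": "carry_out", "payload": {
  "commands": [
    {"delta_pos": [0, 0, -0.015], "delta_rot": [0, 0, 0], "claw": 40},
    {"delta_pos": [0, 0, -0.045], "delta_rot": [0, 0, 0], "claw": 40},
    {"delta_pos": [0, 0, -0.08], "delta_rot": [0, 0, 0], "claw": 40},
    {"delta_pos": [-0.015, -0.018, -0.103], "delta_rot": [0, 0, 0.06], "claw": 40},
    {"delta_pos": [-0.036, -0.043, -0.103], "delta_rot": [0, 0, 0.16], "claw": 40},
    {"delta_pos": [-0.06, -0.072, -0.103], "delta_rot": [0, 0, 0.26], "claw": 40},
    {"delta_pos": [-0.084, -0.101, -0.103], "delta_rot": [0, 0, 0.36], "claw": 40},
    {"delta_pos": [-0.108, -0.13, -0.103], "delta_rot": [0, 0, 0.46], "claw": 40}
  ]
}}

```text
time: 3.23
eef_pos: [0.4631, -0.0791, 0.1305]
tcp_rot: [0.46, 0.888, 0.0, 0.0]
contact_force: [0.7, 1.1, -2.5]
opening: 0.627
```

```bash
python3 -c "
from h import *
show(); go(.5215,-.3602,.13,-8.7)"
```

```text
t 3.23 pos [ 0.4631 -0.0791  0.1305] psi 35.26 tz [ 1.e-03 -3.e-04 -1.e+00] open 0.627 F [ 0.7  1.1 -2.5] q [-0.386 -0.037  2.165  0.     1.013 -1.001]
psi -8.7 j6-> -25.9 dpos [-0.2632, -0.1146, 0.0006] drot [0.0009, 0.0005, 0.7672] rows 6.9
psi 171.3 j6-> 154.1 dpos [-0.2632, -0.1146, 0.0006] drot [-0.0006, 0.0011, -2.3744] rows 19.0
```

Held (-2.5 N = weight). Continue.

{"api": "carry_out", "payload": {
  "commands": [
    {"delta_pos": [-0.036, -0.016, 0], "delta_rot": [0, 0, 0.11], "claw": 40},
    {"delta_pos": [-0.072, -0.031, 0], "delta_rot": [0, 0, 0.22], "claw": 40},
    {"delta_pos": [-0.108, -0.047, 0], "delta_rot": [0, 0, 0.33], "claw": 40},
    {"delta_pos": [-0.144, -0.063, 0], "delta_rot": [0, 0, 0.44], "claw": 40},
    {"delta_pos": [-0.18, -0.078, 0], "delta_rot": [0, 0, 0.55], "claw": 40},
    {"delta_pos": [-0.216, -0.094, 0], "delta_rot": [0, 0, 0.66], "claw": 40},
    {"delta_pos": [-0.245, -0.107, 0], "delta_rot": [0, 0, 0.73], "claw": 40},
    {"delta_pos": [-0.263, -0.115, 0], "delta_rot": [0, 0, 0.767], "claw": 40}
  ]
}}

```text
time: 3.9
eef_pos: [0.5207, -0.3638, 0.1302]
tcp_rot: [0.76, 0.649, 0.0, 0.001]
contact_force: [0.0, 0.2, -1.5]
opening: 0.624
```

```bash
python3 -c "
from h import *
show(); shot('w2'); show();go(.5215,-.3602,.05,-8.7)"
```

```text
t 3.9 pos [ 0.5207 -0.3638  0.1302] psi -9.02 tz [ 0.0012 -0.0013 -1.    ] open 0.624 F [ 0.   0.2 -1.5] q [-0.769  0.317  1.767 -0.     1.056 -0.612]
t 3.95 pos [ 0.5211 -0.3664  0.1306] psi -9.1 tz [ 0.0026 -0.0042 -1.    ] open 0.621 F [-0.1 -1.8 -0.7] q [-7.710e-01  3.190e-01  1.764e+00 -1.000e-03  1.055e+00 -6.120e-01]
psi -8.7 j6-> -25.9 dpos [0.0065, -0.0009, 0.0805] drot [0.0032, 0.0037, -0.007] rows 1.9
psi 171.3 j6-> 154.1 dpos [0.0065, -0.0009, 0.0805] drot [0.0058, -0.0051, 3.1346] rows 25.1
```

View pics/w2.png

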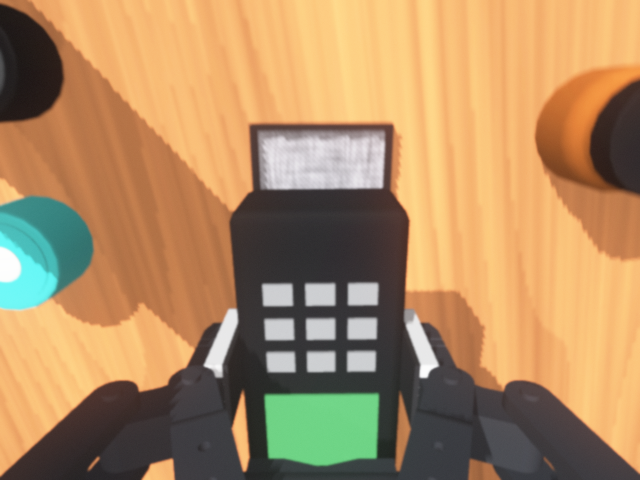

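```bash
python3 -c "
from h import *
f=np.load('w2.npz'); st=dict(eef_pos=f['pos'],tcp_rot=f['rot'])
P=np.array([px2w('wrist',u,v,.01,st) for u,v in [(251,126),(392,124)]]);print('tray wrist',P.round(4),np.linalg.norm(P[1]-P[0]))
d=P[1]-P[0];print(np.degrees(np.arctan2(d[1],d[0])))
a=np.radians(-99.2);u=np.array([np.cos(a),np.sin(a)]);print('tray c est',P.mean(0)[:2]+u*.084)
zt=f['pos'][2]-.026+.036+.000
Q=np.array([px2w('wrist',u,v,zt,st) for u,v in [(234,211),(407,211)]]);print('obj rear',Q.round(4),np.linalg.norm(Q[1]-Q[0])); d=Q[1]-Q[0];print(np.degrees(np.arctan2(d[1],d[0])))
print('obj origin est',Q.mean(0)[:2]+u*.07, 'tcp',f['pos'])
show()
"
```

```text
tray wrist [[ 0.4915 -0.2911  0.01  ]
 [ 0.5706 -0.3026  0.01  ]] 0.07986323591676206
-8.256568259342828
tray c est [ 0.51762906 -0.37976036]
obj rear [[ 0.5038 -0.3083  0.1402]
 [ 0.5525 -0.316   0.1402]] 0.04937244220709313
-9.043473605417569
obj origin est [ 0.51696127 -0.38125171] tcp [ 0.52072887 -0.36381281  0.13020101]
t 3.95 pos [ 0.5211 -0.3664  0.1306] psi -9.1 tz [ 0.0026 -0.0042 -1.    ] open 0.621 F [-0.1 -1.8 -0.7] q [-7.710e-01  3.190e-01  1.764e+00 -1.000e-03  1.055e+00 -6.120e-01]
```

```bash
python3 -c "
from h import *
go(.521,-.3615,.036,-9)"
```

```text
psi -9 j6-> -25.8 dpos [0.0051, -0.0012, 0.0946] drot [0.0032, 0.0037, -0.0018] rows 2.3
psi 171 j6-> 154.2 dpos [0.0051, -0.0012, 0.0946] drot [0.0058, -0.0051, 3.1398] rows 25.1
```

{"api": "carry_out", "payload": {
  "commands": [
    {"delta_pos": [0.005, -0.001, 0.015], "delta_rot": [0.003, 0.004, 0], "claw": 40},
    {"delta_pos": [0.005, -0.001, 0.035], "delta_rot": [0.003, 0.004, 0], "claw": 40},
    {"delta_pos": [0.005, -0.001, 0.055], "delta_rot": [0.003, 0.004, 0], "claw": 40},
    {"delta_pos": [0.005, -0.001, 0.072], "delta_rot": [0.003, 0.004, 0], "claw": 40},
    {"delta_pos": [0.005, -0.001, 0.083], "delta_rot": [0.003, 0.004, 0], "claw": 40},
    {"delta_pos": [0.005, -0.001, 0.09], "delta_rot": [0.003, 0.004, 0], "claw": 40},
    {"delta_pos": [0.005, -0.001, 0.094], "delta_rot": [0.003, 0.004, 0], "claw": 40},
    {"delta_pos": [0.005, -0.001, 0.095], "delta_rot": [0.003, 0.004, 0], "claw": 40}
  ]
}}

```text
time: 4.62
eef_pos: [0.521, -0.361, 0.0349]
tcp_rot: [0.761, 0.649, 0.0, -0.001]
contact_force: [0.2, -0.6, -1.7]
opening: 0.619
```

```bash
python3 -c "
from h import *
show();go(.521,-.3615,.0305,-9)"
```

```text
t 4.62 pos [ 0.521  -0.361   0.0349] psi -9.07 tz [-5.e-04  1.e-03 -1.e+00] open 0.619 F [ 0.2 -0.6 -1.7] q [-7.660e-01  4.460e-01  1.798e+00  1.000e-03  8.990e-01 -6.080e-01]
psi -9 j6-> -25.8 dpos [-0.0005, 0.0001, 0.0044] drot [-0.0006, -0.0009, -0.0013] rows 0.1
psi 171 j6-> 154.2 dpos [-0.0005, 0.0001, 0.0044] drot [-0.0014, 0.0009, 3.1403] rows 25.1
```

{"api": "carry_out", "payload": {
  "commands": [
    {"delta_pos": [0, 0, 0.001], "delta_rot": [0, 0, 0], "claw": 40},
    {"delta_pos": [0, 0, 0.002], "delta_rot": [0, 0, 0], "claw": 40},
    {"delta_pos": [0, 0, 0.003], "delta_rot": [0, 0, 0], "claw": 40},
    {"delta_pos": [0, 0, 0.004], "delta_rot": [0, 0, 0], "claw": 40},
    {"delta_pos": [0, 0, 0.0045], "delta_rot": [0, 0, 0], "claw": 40},
    {"delta_pos": [0, 0, 0.0045], "delta_rot": [0, 0, 0], "claw": 40}
  ]
}}

```text
time: 5.12
eef_pos: [0.5214, -0.3614, 0.0314]
tcp_rot: [0.761, 0.649, 0.0, -0.0]
contact_force: [-0.6, 0.9, 2.5]
opening: 0.625
```

```bash
python3 -c "
from h import *
show()"
```

```text
t 5.12 pos [ 0.5214 -0.3614  0.0314] psi -9.07 tz [ 3.e-04  3.e-04 -1.e+00] open 0.625 F [-0.6  0.9  2.5] q [-7.660e-01  4.520e-01  1.797e+00  1.000e-03  8.930e-01 -6.080e-01]
```

Contact (upward 2.5 N vs −1.7 N hanging). Open slowly, then rise.

{"api": "carry_out", "payload": {
  "commands": [
    {"delta_pos": [0, 0, 0], "delta_rot": [0, 0, 0], "claw": 64},
    {"delta_pos": [0, 0, 0], "delta_rot": [0, 0, 0], "claw": 68},
    {"delta_pos": [0, 0, 0], "delta_rot": [0, 0, 0], "claw": 76},
    {"delta_pos": [0, 0, 0], "delta_rot": [0, 0, 0], "claw": 80},
    {"delta_pos": [0, 0, -0.005], "delta_rot": [0, 0, 0], "claw": 82},
    {"delta_pos": [0, 0, -0.025], "delta_rot": [0, 0, 0], "claw": 82},
    {"delta_pos": [0, 0, -0.06], "delta_rot": [0, 0, 0], "claw": 90},
    {"delta_pos": [0, 0, -0.1], "delta_rot": [0, 0, 0], "claw": 100}
  ]
}}

```text
time: 5.78
eef_pos: [0.5198, -0.36, 0.1298]
tcp_rot: [0.761, 0.649, -0.0, -0.003]
contact_force: [0.7, -1.3, 0.2]
opening: 0.997
```

```bash
python3 -c "
from h import *
shot('w3'); show(); shot('t3','top'); go(.434,-.0754,.2,-11.6)"
```

```text
t 5.83 pos [ 0.5246 -0.3642  0.1419] psi -9.06 tz [ 0.0094 -0.0084 -0.9999] open 1.0 F [ 3.5 -2.   5.1] q [-7.660e-01  3.050e-01  1.758e+00  1.000e-03  1.066e+00 -6.080e-01]
psi -11.6 j6-> 1.7 dpos [0.271, -0.1348, -0.0636] drot [0.0133, 0.0083, 0.0442] rows 7.4
psi 168.4 j6-> -178.3 dpos [0.271, -0.1348, -0.0636] drot [-0.0128, 0.0206, -3.0973] rows 24.8
```

View pics/w3.png

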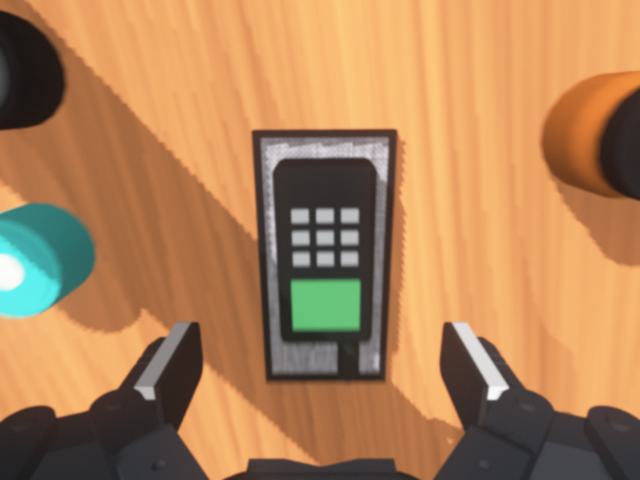

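```bash
python3 -c "
from h import *
f=np.load('w3.npz')
c=f['im'][115:395,235:415,::-1]; c=cv2.convertScaleAbs(cv2.resize(c,None,fx=2.1,fy=2.1,interpolation=cv2.INTER_CUBIC),alpha=1.7,beta=20)
g=np.load('t3.npz')['im'][190:260,415:515,::-1]; g=cv2.resize(g,None,fx=4,fy=4,interpolation=cv2.INTER_CUBIC); g=cv2.convertScaleAbs(g,alpha=1.7,beta=20)
o=np.zeros((590,790,3),np.uint8); o[:c.shape[0],:c.shape[1]]=c; o[:280,385:785]=g; cv2.imwrite('pics/c3.png',o)
"
```

```text
(no output)
```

View pics/c3.png

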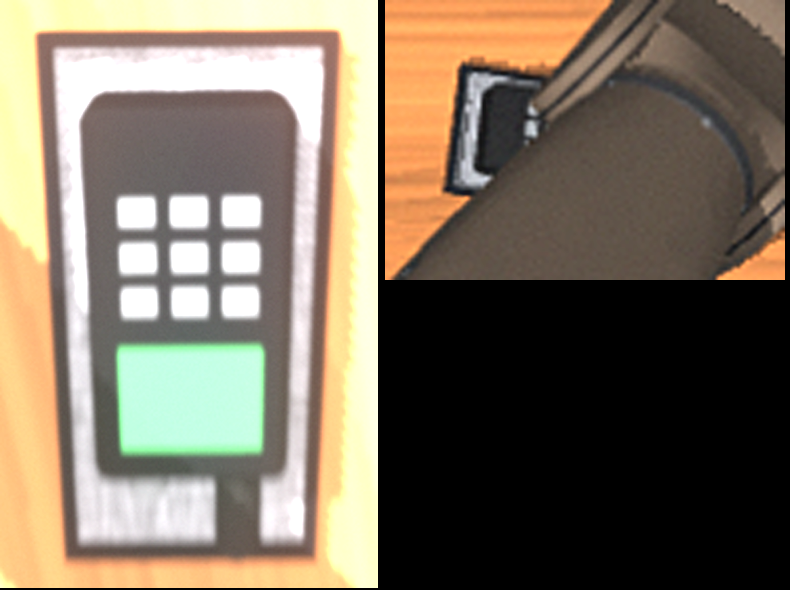

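```bash
python3 -c "
from h import *
f=np.load('w3.npz'); st=dict(eef_pos=f['pos'],tcp_rot=f['rot'])
k=lambda a,b,z: px2w('wrist',235+a/2.1,115+b/2.1,z,st)[:2]
P=np.array([k(38,34,.01),k(338,33,.01),k(314,555,.01),k(68,556,.01)]);c=P.mean(0)
print(P.round(4),c,[np.linalg.norm(P[i]-P[i-1]).round(4) for i in range(4)])
u=(P[3]+P[2]-P[0]-P[1]);u/=np.linalg.norm(u);n=np.array([-u[1],u[0]]);print('ang',np.degrees(np.arctan2(u[1],u[0])))
for nm,q in dict(rear=k(188,93,.04),front=k(190,472,.04),left=k(83,180,.04),right=k(296,180,.04),tip18=k(238,553,.022),tip30=k(238,553,.03)).items(): print(nm,'along',round((q-c)@u,4),'across',round((q-c)@n,4))
"
```

```text
[[ 0.4907 -0.2896]
 [ 0.5709 -0.3022]
 [ 0.546  -0.4679]
 [ 0.4653 -0.4558]] [ 0.51822086 -0.37887575] [np.float64(0.1681), np.float64(0.0812), np.float64(0.1677), np.float64(0.0815)]
ang -98.60647068541502
rear along -0.0721 across -0.0001
front along 0.0335 across -0.0002
left along -0.0506 across -0.0266
right along -0.0502 across 0.0268
tip18 along 0.0741 across 0.0148
tip30 along 0.0681 across 0.0143
```

```bash
python3 -c "
from h import *
show(); go(.434,-.0754,.16,77.7)"
```

```text
t 5.88 pos [ 0.5251 -0.3649  0.1405] psi -9.06 tz [ 0.0116 -0.0105 -0.9999] open 0.998 F [ 0.8 -0.4  0.8] q [-7.660e-01  3.060e-01  1.759e+00  1.000e-03  1.061e+00 -6.080e-01]
psi 77.7 j6-> -87.6 dpos [0.2713, -0.1353, -0.0236] drot [0.004, 0.0168, -1.5143] rows 12.1
psi 257.7 j6-> 92.4 dpos [0.2713, -0.1353, -0.0236] drot [0.017, -0.0041, 1.6272] rows 13.0
```

{"api": "carry_out", "payload": {
  "commands": [
    {"delta_pos": [0.02, -0.01, -0.015], "delta_rot": [0, 0, -0.12], "claw": 100},
    {"delta_pos": [0.045, -0.022, -0.022], "delta_rot": [0, 0, -0.24], "claw": 100},
    {"delta_pos": [0.07, -0.035, -0.022], "delta_rot": [0, 0, -0.36], "claw": 100},
    {"delta_pos": [0.095, -0.047, -0.022], "delta_rot": [0, 0, -0.48], "claw": 100},
    {"delta_pos": [0.12, -0.06, -0.022], "delta_rot": [0, 0, -0.6], "claw": 100},
    {"delta_pos": [0.145, -0.072, -0.022], "delta_rot": [0, 0, -0.72], "claw": 100},
    {"delta_pos": [0.17, -0.085, -0.022], "delta_rot": [0, 0, -0.84], "claw": 100},
    {"delta_pos": [0.195, -0.097, -0.022], "delta_rot": [0, 0, -0.96], "claw": 100}
  ]
}}

```text
time: 6.55
eef_pos: [0.4592, -0.1556, 0.1596]
tcp_rot: [0.372, 0.928, -0.003, 0.008]
contact_force: [0.3, -0.8, 0.6]
opening: 0.998
```

```bash
python3 -c "
from h import *
show(); go(.434,-.0754,.16,77.7)"
```

```text
t 6.55 pos [ 0.4592 -0.1556  0.1596] psi 46.27 tz [ 0.0119 -0.0107 -0.9999] open 0.998 F [ 0.3 -0.8  0.6] q [-0.535 -0.052  2.119 -0.004  1.059 -1.341]
psi 77.7 j6-> -87.6 dpos [0.0736, 0.0405, -0.0016] drot [-0.0039, 0.0158, -0.5486] rows 4.4
psi 257.7 j6-> 92.4 dpos [0.0736, 0.0405, -0.0016] drot [0.0209, 0.0052, 2.5929] rows 20.7
```

{"api": "carry_out", "payload": {
  "commands": [
    {"delta_pos": [0.02, 0.01, -0.001], "delta_rot": [-0.001, 0.004, -0.11], "claw": 100},
    {"delta_pos": [0.04, 0.022, -0.001], "delta_rot": [-0.002, 0.008, -0.22], "claw": 100},
    {"delta_pos": [0.058, 0.032, -0.001], "delta_rot": [-0.003, 0.012, -0.34], "claw": 100},
    {"delta_pos": [0.068, 0.038, -0.001], "delta_rot": [-0.004, 0.015, -0.45], "claw": 100},
    {"delta_pos": [0.074, 0.04, -0.001], "delta_rot": [-0.004, 0.016, -0.549], "claw": 100},
    {"delta_pos": [0.074, 0.04, -0.001], "delta_rot": [-0.004, 0.016, -0.549], "claw": 100}
  ]
}}

```text
time: 7.05
eef_pos: [0.4328, -0.0743, 0.1594]
tcp_rot: [0.105, 0.994, 0.0, -0.0]
contact_force: [0.0, -1.0, 0.1]
opening: 1.0
```

```bash
python3 -c "
from h import *
shot('w4'); show(); go(.434,-.0754,.026,77.7)"
```

```text
t 7.1 pos [ 0.4332 -0.0751  0.1595] psi 77.67 tz [ 4.e-04 -1.e-04 -1.e+00] open 1.003 F [ 0.6 -0.1  0.3] q [-0.403 -0.155  2.213  0.     1.083 -1.759]
psi 77.7 j6-> -87.6 dpos [-0.0008, -0.0002, 0.1335] drot [0.0, 0.0004, -0.0006] rows 3.2
psi 257.7 j6-> 92.4 dpos [-0.0008, -0.0002, 0.1335] drot [0.0006, -0.0, 3.141] rows 25.1
```

View pics/w4.png

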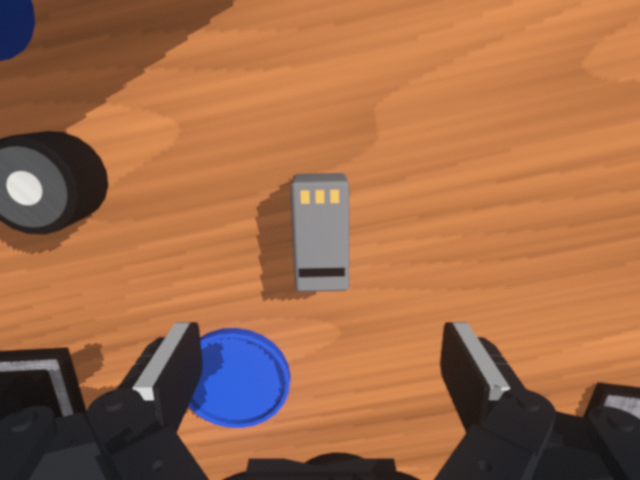

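```bash
python3 -c "
from h import *
f=np.load('w4.npz'); st=dict(eef_pos=f['pos'],tcp_rot=f['rot'])
P=np.array([px2w('wrist',u,v,.034,st) for u,v in [(292,184),(349,182),(348,290),(296,291)]]);print(P.round(4),P.mean(0))
b=(P[2]+P[3]-P[0]-P[1]);print(np.degrees(np.arctan2(b[1],b[0])))"
```

```text
[[ 0.3957 -0.0845  0.034 ]
 [ 0.4018 -0.0505  0.034 ]
 [ 0.472  -0.0647  0.034 ]
 [ 0.4656 -0.0984  0.034 ]] [ 0.43378267 -0.07452796  0.034     ]
-11.32853342793759
```

{"api": "carry_out", "payload": {
  "commands": [
    {"delta_pos": [-0.001, 0, 0.03], "delta_rot": [0, 0, -0.01], "claw": 100},
    {"delta_pos": [-0.001, 0, 0.065], "delta_rot": [0, 0, -0.01], "claw": 90},
    {"delta_pos": [-0.001, 0, 0.095], "delta_rot": [0, 0, -0.01], "claw": 80},
    {"delta_pos": [-0.001, 0, 0.117], "delta_rot": [0, 0, -0.01], "claw": 75},
    {"delta_pos": [-0.001, 0, 0.128], "delta_rot": [0, 0, -0.01], "claw": 75},
    {"delta_pos": [-0.001, 0, 0.133], "delta_rot": [0, 0, -0.01], "claw": 75},
    {"delta_pos": [-0.001, 0, 0.134], "delta_rot": [0, 0, -0.01], "claw": 75}
  ]
}}

```text
time: 7.68
eef_pos: [0.4339, -0.0756, 0.0246]
tcp_rot: [0.104, 0.995, 0.0, -0.001]
contact_force: [-0.6, 0.3, -0.3]
opening: 0.749
```

{"api": "carry_out", "payload": {
  "commands": [
    {"delta_pos": [0, 0, 0], "delta_rot": [0, 0, 0], "claw": 60},
    {"delta_pos": [0, 0, 0], "delta_rot": [0, 0, 0], "claw": 48},
    {"delta_pos": [0, 0, 0], "delta_rot": [0, 0, 0], "claw": 42},
    {"delta_pos": [0, 0, 0], "delta_rot": [0, 0, 0], "claw": 35},
    {"delta_pos": [0, 0, 0], "delta_rot": [0, 0, 0], "claw": 25},
    {"delta_pos": [0, 0, 0], "delta_rot": [0, 0, 0], "claw": 25},
    {"delta_pos": [0, 0, 0], "delta_rot": [0, 0, 0], "claw": 25}
  ],
  "force": 40
}}

```text
time: 8.27
eef_pos: [0.435, -0.0761, 0.0259]
tcp_rot: [0.104, 0.995, -0.0, 0.001]
contact_force: [-1.1, -0.6, 6.3]
opening: 0.417
```

```bash
python3 -c "
from h import *
show(); go(.5265,.3627,.13,8.9)"
```

```text
t 8.27 pos [ 0.435  -0.0761  0.0259] psi 78.1 tz [ 1.1e-03 -6.0e-04 -1.0e+00] open 0.417 F [-1.1 -0.6  6.3] q [-0.404  0.098  2.267 -0.     0.775 -1.767]
psi 8.9 j6-> 25.7 dpos [0.0009, 0.4482, -0.1042] drot [0.0004, 0.0012, 1.2077] rows 11.0
psi 188.9 j6-> -154.3 dpos [0.0009, 0.4482, -0.1042] drot [-0.0014, 0.0005, -1.9339] rows 15.5
```

{"api": "carry_out", "payload": {
  "commands": [
    {"delta_pos": [0, 0, -0.015], "delta_rot": [0, 0, 0], "claw": 25},
    {"delta_pos": [0, 0, -0.045], "delta_rot": [0, 0, 0], "claw": 25},
    {"delta_pos": [0, 0.01, -0.08], "delta_rot": [0, 0, 0.03], "claw": 25},
    {"delta_pos": [0, 0.035, -0.104], "delta_rot": [0, 0, 0.1], "claw": 25},
    {"delta_pos": [0, 0.068, -0.104], "delta_rot": [0, 0, 0.2], "claw": 25},
    {"delta_pos": [0, 0.104, -0.104], "delta_rot": [0, 0, 0.3], "claw": 25},
    {"delta_pos": [0, 0.14, -0.104], "delta_rot": [0, 0, 0.4], "claw": 25},
    {"delta_pos": [0, 0.176, -0.104], "delta_rot": [0, 0, 0.5], "claw": 25}
  ]
}}

```text
time: 8.93
eef_pos: [0.4708, 0.0978, 0.1298]
tcp_rot: [0.349, 0.937, -0.0, 0.001]
contact_force: [0.9, 1.0, -1.1]
opening: 0.415
```

```bash
python3 -c "
from h import *
show(); go(.5265,.3627,.13,8.9)"
```

```text
t 8.93 pos [0.4708 0.0978 0.1298] psi 49.14 tz [ 1.2e-03 -6.0e-04 -1.0e+00] open 0.415 F [ 0.9  1.  -1.1] q [-6.00e-03 -1.00e-02  2.14e+00 -1.00e-03  1.01e+00 -8.64e-01]
psi 8.9 j6-> 25.7 dpos [0.1312, 0.2368, -0.0003] drot [0.0008, 0.0011, 0.7023] rows 6.5
psi 188.9 j6-> -154.3 dpos [0.1312, 0.2368, -0.0003] drot [-0.0014, 0.001, -2.4393] rows 19.5
```

{"api": "carry_out", "payload": {
  "commands": [
    {"delta_pos": [0.02, 0.036, 0], "delta_rot": [0, 0, 0.1], "claw": 25},
    {"delta_pos": [0.04, 0.072, 0], "delta_rot": [0, 0, 0.2], "claw": 25},
    {"delta_pos": [0.06, 0.108, 0], "delta_rot": [0, 0, 0.31], "claw": 25},
    {"delta_pos": [0.08, 0.144, 0], "delta_rot": [0, 0, 0.42], "claw": 25},
    {"delta_pos": [0.1, 0.18, 0], "delta_rot": [0, 0, 0.53], "claw": 25},
    {"delta_pos": [0.117, 0.21, 0], "delta_rot": [0, 0, 0.63], "claw": 25},
    {"delta_pos": [0.127, 0.229, 0], "delta_rot": [0, 0, 0.69], "claw": 25},
    {"delta_pos": [0.131, 0.237, 0], "delta_rot": [0, 0, 0.702], "claw": 25}
  ]
}}

```text
time: 9.6
eef_pos: [0.5263, 0.3657, 0.1291]
tcp_rot: [0.649, 0.76, 0.0, 0.0]
contact_force: [-0.1, -0.3, -0.6]
opening: 0.415
```

```bash
python3 -c "
from h import *
shot('w5'); show(); go(.5265,.3627,.036,8.9)"
```

```text
t 9.65 pos [0.5265 0.3654 0.1291] psi 9.06 tz [ 0.001  0.    -1.   ] open 0.414 F [0.  0.1 0. ] q [ 0.449  0.33   1.752 -0.     1.059  0.291]
psi 8.9 j6-> 25.7 dpos [-0.0027, -0.0005, 0.0931] drot [0.001, 0.0001, 0.0028] rows 2.2
psi 188.9 j6-> -154.3 dpos [-0.0027, -0.0005, 0.0931] drot [-0.0002, 0.0015, -3.1388] rows 25.1
```

View pics/w5.png

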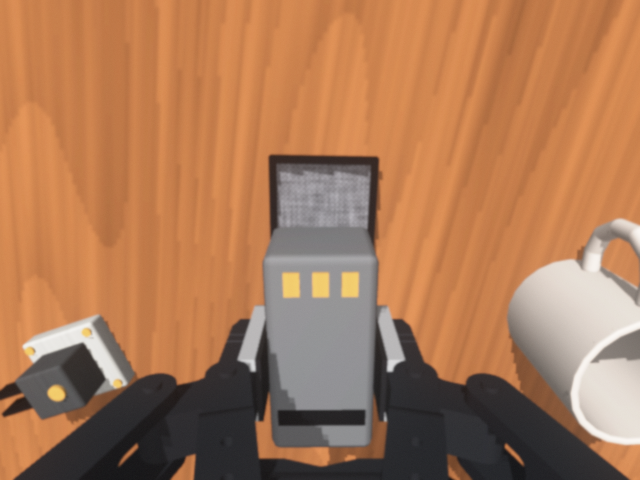

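```bash
python3 -c "
from h import *
f=np.load('w5.npz'); st=dict(eef_pos=f['pos'],tcp_rot=f['rot'])
P=np.array([px2w('wrist',u,v,.01,st) for u,v in [(269.5,155.5),(379,157)]]);d=P[1]-P[0];print('tray',P.round(4),np.linalg.norm(d),np.degrees(np.arctan2(d[1],d[0])))
a=np.radians(-81.2);u=np.array([np.cos(a),np.sin(a)]);print('tray c est',P.mean(0)[:2]+u*.051)
zt=f['pos'][2]-.026+.034
Q=np.array([px2w('wrist',u,v,zt,st) for u,v in [(264,264),(377,264),(371,443),(273,444)]]);print(Q.round(4),Q.mean(0),f['pos'])
"
```

```text
tray [[0.4883 0.4115 0.01  ]
 [0.5509 0.4205 0.01  ]] 0.06324142704136382 8.203222064138943
tray c est [0.52743319 0.36562694]
[[0.5032 0.3977 0.1371]
 [0.537  0.4031 0.1371]
 [0.5485 0.3356 0.1371]
 [0.5142 0.3297 0.1371]] [0.52570998 0.36650645 0.13709835] [0.52632613 0.36569579 0.12909835]
```

{"api": "carry_out", "payload": {
  "commands": [
    {"delta_pos": [-0.001, 0.0005, 0.015], "delta_rot": [0, 0, 0.008], "claw": 25},
    {"delta_pos": [-0.001, 0.0005, 0.035], "delta_rot": [0, 0, 0.008], "claw": 25},
    {"delta_pos": [-0.001, 0.0005, 0.057], "delta_rot": [0, 0, 0.008], "claw": 25},
    {"delta_pos": [-0.001, 0.0005, 0.075], "delta_rot": [0, 0, 0.008], "claw": 25},
    {"delta_pos": [-0.001, 0.0005, 0.087], "delta_rot": [0, 0, 0.008], "claw": 25},
    {"delta_pos": [-0.001, 0.0005, 0.092], "delta_rot": [0, 0, 0.008], "claw": 25},
    {"delta_pos": [-0.001, 0.0005, 0.094], "delta_rot": [0, 0, 0.008], "claw": 25},
    {"delta_pos": [-0.001, 0.0005, 0.095], "delta_rot": [0, 0, 0.008], "claw": 25}
  ]
}}

```text
time: 10.32
eef_pos: [0.5277, 0.3642, 0.0345]
tcp_rot: [0.652, 0.758, 0.001, 0.001]
contact_force: [-0.1, -0.7, -1.4]
opening: 0.412
```

{"api": "carry_out", "payload": {
  "commands": [
    {"delta_pos": [0, 0, 0.001], "delta_rot": [0, 0, 0], "claw": 25},
    {"delta_pos": [0, 0, 0.002], "delta_rot": [0, 0, 0], "claw": 25},
    {"delta_pos": [0, 0, 0.003], "delta_rot": [0, 0, 0], "claw": 25},
    {"delta_pos": [0, 0, 0.004], "delta_rot": [0, 0, 0], "claw": 25},
    {"delta_pos": [0, 0, 0.004], "delta_rot": [0, 0, 0], "claw": 25}
  ]
}}

```text
time: 10.73
eef_pos: [0.5277, 0.3643, 0.0307]
tcp_rot: [0.652, 0.758, 0.001, 0.001]
contact_force: [0.2, 0.0, -1.8]
opening: 0.411
```

```bash
python3 -c "
from h import *
show()"
```

```text
t 10.73 pos [0.5277 0.3643 0.0307] psi 8.6 tz [ 1.8e-03  3.0e-04 -1.0e+00] open 0.411 F [ 0.2  0.  -1.8] q [ 4.46e-01  4.64e-01  1.78e+00 -1.00e-03  8.95e-01  2.97e-01]
```

Not touching yet.

{"api": "carry_out", "payload": {
  "commands": [
    {"delta_pos": [0, 0, 0.0005], "delta_rot": [0, 0, 0], "claw": 25},
    {"delta_pos": [0, 0, 0.001], "delta_rot": [0, 0, 0], "claw": 25},
    {"delta_pos": [0, 0, 0.0015], "delta_rot": [0, 0, 0], "claw": 25},
    {"delta_pos": [0, 0, 0.0015], "delta_rot": [0, 0, 0], "claw": 25}
  ]
}}

```text
time: 11.07
eef_pos: [0.5278, 0.3645, 0.03]
tcp_rot: [0.652, 0.758, 0.001, 0.001]
contact_force: [-1.4, -1.0, 4.1]
opening: 0.412
```

{"api": "carry_out", "payload": {
  "commands": [
    {"delta_pos": [0, 0, 0], "delta_rot": [0, 0, 0], "claw": 44},
    {"delta_pos": [0, 0, 0], "delta_rot": [0, 0, 0], "claw": 48},
    {"delta_pos": [0, 0, 0], "delta_rot": [0, 0, 0], "claw": 56},
    {"delta_pos": [0, 0, 0], "delta_rot": [0, 0, 0], "claw": 60},
    {"delta_pos": [0, 0, -0.005], "delta_rot": [0, 0, 0], "claw": 62},
    {"delta_pos": [0, 0, -0.025], "delta_rot": [0, 0, 0], "claw": 65},
    {"delta_pos": [0, 0, -0.06], "delta_rot": [0, 0, 0], "claw": 75},
    {"delta_pos": [0, 0, -0.1], "delta_rot": [0, 0, 0], "claw": 75}
  ]
}}

```text
time: 11.73
eef_pos: [0.5258, 0.3635, 0.1283]
tcp_rot: [0.652, 0.758, -0.002, -0.001]
contact_force: [0.1, 0.6, 0.1]
opening: 0.75
```

```bash
python3 -c "
from h import *
shot('w6'); show(); go(.3765,.2521,.16,-61.5)
f=np.load('w6.npz')
c=f['im'][120:360,200:440,::-1]; cv2.imwrite('pics/w6c.png',cv2.resize(c,None,fx=2.4,fy=2.4,interpolation=cv2.INTER_CUBIC))"
```

```text
t 11.78 pos [0.5314 0.3664 0.1405] psi 8.63 tz [ 0.013   0.0057 -0.9999] open 0.751 F [2.1 1.9 5.9] q [ 4.470e-01  3.200e-01  1.742e+00 -1.000e-03  1.066e+00  2.970e-01]
psi -61.5 j6-> 95.3 dpos [-0.0897, -0.17, -0.0222] drot [0.0097, -0.0116, 1.224] rows 9.8
psi 118.5 j6-> -84.7 dpos [-0.0897, -0.17, -0.0222] drot [0.0127, 0.0107, -1.9176] rows 15.3
```

View pics/w6c.png

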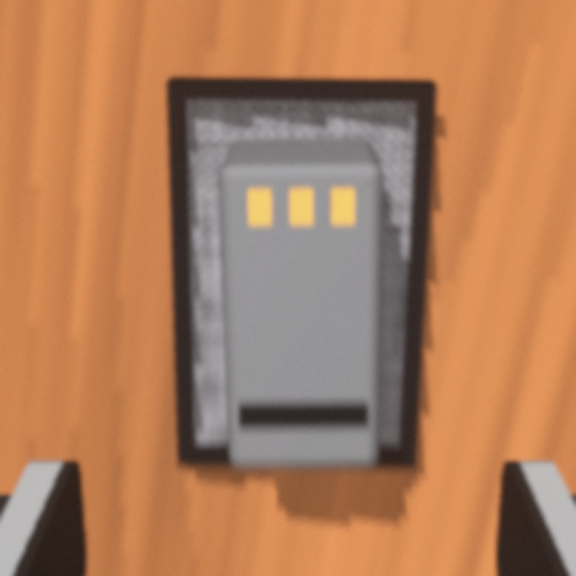

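```bash
python3 -c "
from h import *
f=np.load('w6.npz'); st=dict(eef_pos=f['pos'],tcp_rot=f['rot'])
k=lambda a,b,z: px2w('wrist',200+a/2.4,120+b/2.4,z,st)[:2]
P=np.array([k(168,79,.01),k(435,83,.01),k(417,466,.01),k(180,465,.01)]);c=P.mean(0)
print(c,[np.linalg.norm(P[i]-P[i-1]).round(4) for i in range(4)])
u=(P[3]+P[2]-P[0]-P[1]);u/=np.linalg.norm(u);n=np.array([-u[1],u[0]])
for nm,q in dict(a=k(222,165,.038),b=k(381,166,.038),c=k(375,467,.038),d=k(229,467,.038)).items(): print(nm,'along',round((q-c)@u,4),'across',round((q-c)@n,4))
"
```

```text
[0.52694697 0.36398299] [np.float64(0.1039), np.float64(0.0639), np.float64(0.1031), np.float64(0.0646)]
a along -0.0372 across -0.0173
b along -0.0372 across 0.0173
c along 0.0366 across 0.0183
d along 0.0369 across -0.0169
```

{"api": "carry_out", "payload": {
  "commands": [
    {"delta_pos": [-0.006, -0.012, -0.02], "delta_rot": [0, 0, 0.12], "claw": 75},
    {"delta_pos": [-0.018, -0.034, -0.022], "delta_rot": [0, 0, 0.24], "claw": 75},
    {"delta_pos": [-0.032, -0.06, -0.022], "delta_rot": [0.003, -0.004, 0.36], "claw": 75},
    {"delta_pos": [-0.046, -0.086, -0.022], "delta_rot": [0.005, -0.006, 0.48], "claw": 75},
    {"delta_pos": [-0.06, -0.112, -0.022], "delta_rot": [0.006, -0.007, 0.6], "claw": 75},
    {"delta_pos": [-0.072, -0.136, -0.022], "delta_rot": [0.007, -0.008, 0.72], "claw": 75},
    {"delta_pos": [-0.08, -0.152, -0.022], "delta_rot": [0.008, -0.01, 0.84], "claw": 75},
    {"delta_pos": [-0.087, -0.164, -0.022], "delta_rot": [0.009, -0.011, 0.96], "claw": 75}
  ]
}}

```text
time: 12.45
eef_pos: [0.3805, 0.2549, 0.1599]
tcp_rot: [0.93, 0.369, 0.0, 0.001]
contact_force: [0.3, -0.1, 0.6]
opening: 0.748
```

```bash
python3 -c "
from h import *
show(); go(.3765,.2521,.16,-61.6)"
```

```text
t 12.45 pos [0.3805 0.2549 0.1599] psi -46.72 tz [ 0.0014 -0.0015 -1.    ] open 0.748 F [ 0.3 -0.1  0.6] q [ 3.690e-01 -1.090e-01  2.172e+00 -2.000e-03  1.078e+00  1.186e+00]
psi -61.6 j6-> 95.4 dpos [-0.0049, -0.0007, -0.0001] drot [0.0021, -0.0002, 0.2598] rows 2.1
psi 118.4 j6-> -84.6 dpos [-0.0049, -0.0007, -0.0001] drot [0.0003, 0.003, -2.8818] rows 23.1
```

{"api": "carry_out", "payload": {
  "commands": [
    {"delta_pos": [-0.005, -0.001, 0], "delta_rot": [0.002, 0, 0.12], "claw": 75},
    {"delta_pos": [-0.005, -0.001, 0], "delta_rot": [0.002, 0, 0.2], "claw": 75},
    {"delta_pos": [-0.005, -0.001, 0], "delta_rot": [0.002, 0, 0.26], "claw": 75},
    {"delta_pos": [-0.005, -0.001, 0], "delta_rot": [0.002, 0, 0.26], "claw": 75}
  ]
}}

```text
time: 12.78
eef_pos: [0.3762, 0.2522, 0.1603]
tcp_rot: [0.97, 0.245, 0.001, -0.0]
contact_force: [0.6, -0.0, 0.1]
opening: 0.754
```

```bash
python3 -c "
from h import *
shot('w7'); show(); go(.3765,.2521,.035,-61.6)
f=np.load('w7.npz')
c=f['im'][100:340,200:440,::-1]; cv2.imwrite('pics/w7c.png',cv2.resize(c,None,fx=2.4,fy=2.4,interpolation=cv2.INTER_CUBIC))"
```

```text
t 12.83 pos [0.3763 0.2522 0.1603] psi -61.54 tz [ 1.2e-03  5.0e-04 -1.0e+00] open 0.752 F [ 0.1 -0.5  0.3] q [ 0.366 -0.123  2.183  0.     1.08   1.44 ]
psi -61.6 j6-> 95.4 dpos [-0.0001, 0.0002, 0.1253] drot [0.0001, -0.0013, 0.0011] rows 3.0
psi 118.4 j6-> -84.6 dpos [-0.0001, 0.0002, 0.1253] drot [0.002, 0.0002, -3.1405] rows 25.1
```

View pics/w7c.png

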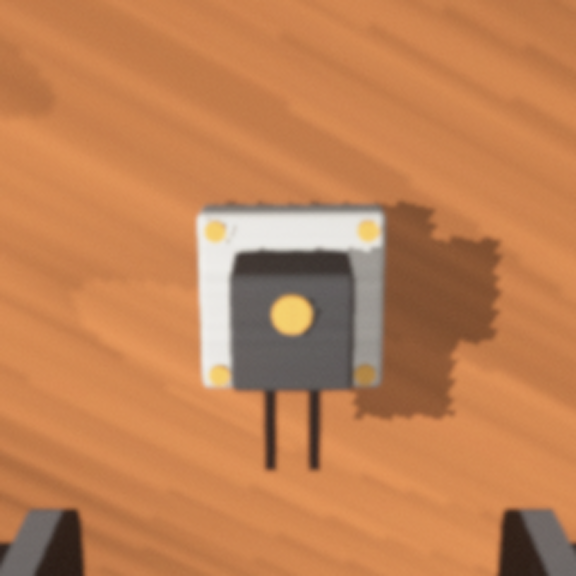

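```bash
python3 -c "
from h import *
f=np.load('w7.npz'); st=dict(eef_pos=f['pos'],tcp_rot=f['rot'])
k=lambda a,b,z: px2w('wrist',200+a/2.4,100+b/2.4,z,st)[:2]
P=np.array([k(232,275,.042),k(353,274,.042),k(353,389,.042),k(233,389,.042)]);print(P.mean(0),[np.linalg.norm(P[i]-P[i-1]).round(4) for i in range(4)])
P=np.array([k(199,213,.014),k(383,212,.014),k(380,386,.014),k(205,387,.014)]);print(P.mean(0),[np.linalg.norm(P[i]-P[i-1]).round(4) for i in range(4)])
d=P[1]-P[0]+P[2]-P[3];print(np.degrees(np.arctan2(d[1],d[0])))"
```

```text
[0.37655903 0.25198895] [np.float64(0.0308), np.float64(0.0304), np.float64(0.031), np.float64(0.0313)]
[0.3762874  0.25204471] [np.float64(0.0513), np.float64(0.0505), np.float64(0.0512), np.float64(0.0509)]
-61.385663497672226
```

{"api": "carry_out", "payload": {
  "commands": [
    {"delta_pos": [0, 0, 0.03], "delta_rot": [0, 0, -0.002], "claw": 75},
    {"delta_pos": [0, 0, 0.06], "delta_rot": [0, 0, -0.002], "claw": 75},
    {"delta_pos": [0, 0, 0.088], "delta_rot": [0, 0, -0.002], "claw": 75},
    {"delta_pos": [0, 0, 0.108], "delta_rot": [0, 0, -0.002], "claw": 75},
    {"delta_pos": [0, 0, 0.119], "delta_rot": [0, 0, -0.002], "claw": 75},
    {"delta_pos": [0, 0, 0.123], "delta_rot": [0, 0, -0.002], "claw": 75},
    {"delta_pos": [0, 0, 0.124], "delta_rot": [0, 0, -0.002], "claw": 70},
    {"delta_pos": [0, 0, 0.124], "delta_rot": [0, 0, -0.002], "claw": 65}
  ]
}}

```text
time: 13.5
eef_pos: [0.377, 0.2525, 0.0367]
tcp_rot: [0.969, 0.247, 0.001, -0.0]
contact_force: [1.0, 0.6, -0.4]
opening: 0.654
```

{"api": "carry_out", "payload": {
  "commands": [
    {"delta_pos": [0, 0, 0], "delta_rot": [0, 0, 0], "claw": 55},
    {"delta_pos": [0, 0, 0], "delta_rot": [0, 0, 0], "claw": 43},
    {"delta_pos": [0, 0, 0], "delta_rot": [0, 0, 0], "claw": 37},
    {"delta_pos": [0, 0, 0], "delta_rot": [0, 0, 0], "claw": 30},
    {"delta_pos": [0, 0, 0], "delta_rot": [0, 0, 0], "claw": 20},
    {"delta_pos": [0, 0, 0], "delta_rot": [0, 0, 0], "claw": 20},
    {"delta_pos": [0, 0, 0], "delta_rot": [0, 0, 0], "claw": 20}
  ],
  "force": 55
}}

```text
time: 14.08
eef_pos: [0.378, 0.2529, 0.0381]
tcp_rot: [0.969, 0.247, 0.002, -0.0]
contact_force: [-0.3, -0.2, 6.2]
opening: 0.36
```

```bash
python3 -c "
from h import *
show(); go(.6611,.1376,.13,-19.2)"
```

```text
t 14.08 pos [0.378  0.2529 0.0381] psi -61.37 tz [ 0.0041  0.0015 -1.    ] open 0.36 F [-0.3 -0.2  6.2] q [ 0.366  0.098  2.237 -0.     0.803  1.437]
psi -19.2 j6-> 31.0 dpos [0.1936, 0.2369, -0.0909] drot [0.0022, -0.0039, -0.7361] rows 7.7
psi 160.8 j6-> -149.0 dpos [0.1936, 0.2369, -0.0909] drot [-0.0049, -0.0028, 2.4055] rows 19.2
```

{"api": "carry_out", "payload": {
  "commands": [
    {"delta_pos": [0, 0, -0.012], "delta_rot": [0, 0, 0], "claw": 20},
    {"delta_pos": [0, 0, -0.04], "delta_rot": [0, 0, 0], "claw": 20},
    {"delta_pos": [0.01, 0.012, -0.07], "delta_rot": [0, 0, -0.04], "claw": 20},
    {"delta_pos": [0.028, 0.034, -0.09], "delta_rot": [0, 0, -0.11], "claw": 20},
    {"delta_pos": [0.048, 0.059, -0.091], "delta_rot": [0, 0, -0.19], "claw": 20},
    {"delta_pos": [0.07, 0.086, -0.091], "delta_rot": [0, 0, -0.27], "claw": 20},
    {"delta_pos": [0.092, 0.113, -0.091], "delta_rot": [0, 0, -0.35], "claw": 20},
    {"delta_pos": [0.114, 0.14, -0.091], "delta_rot": [0.001, -0.002, -0.43], "claw": 20}
  ]
}}

```text
time: 14.75
eef_pos: [0.5453, 0.1837, 0.129]
tcp_rot: [0.893, 0.45, 0.0, -0.0]
contact_force: [-0.1, 0.9, -3.8]
opening: 0.362
```

```bash
python3 -c "
from h import *
show(); go(.6611,.1376,.13,-19.2)"
```

```text
t 14.75 pos [0.5453 0.1837 0.129 ] psi -36.5 tz [ 5.e-04  9.e-04 -1.e+00] open 0.362 F [-0.1  0.9 -3.8] q [1.480e-01 1.970e-01 1.917e+00 1.000e-03 1.027e+00 7.850e-01]
psi -19.2 j6-> 31.0 dpos [0.0318, 0.1205, -0.001] drot [0.0001, -0.001, -0.3019] rows 3.0
psi 160.8 j6-> -149.0 dpos [0.0318, 0.1205, -0.001] drot [-0.0015, -0.0001, 2.8397] rows 22.7
```

{"api": "carry_out", "payload": {
  "commands": [
    {"delta_pos": [0.007, 0.026, -0.001], "delta_rot": [0, 0, -0.06], "claw": 20},
    {"delta_pos": [0.014, 0.053, -0.001], "delta_rot": [0, 0, -0.13], "claw": 20},
    {"delta_pos": [0.021, 0.08, -0.001], "delta_rot": [0, 0, -0.2], "claw": 20},
    {"delta_pos": [0.027, 0.102, -0.001], "delta_rot": [0, 0, -0.26], "claw": 20},
    {"delta_pos": [0.03, 0.115, -0.001], "delta_rot": [0, 0, -0.29], "claw": 20},
    {"delta_pos": [0.032, 0.12, -0.001], "delta_rot": [0, 0, -0.302], "claw": 20},
    {"delta_pos": [0.032, 0.12, -0.001], "delta_rot": [0, 0, -0.302], "claw": 20}
  ]
}}

```text
time: 15.33
eef_pos: [0.6609, 0.1374, 0.1288]
tcp_rot: [0.815, 0.579, -0.0, -0.001]
contact_force: [-0.3, -0.9, -3.3]
opening: 0.362
```

```bash
python3 -c "
from h import *
shot('w8'); show(); go(.6611,.1376,.045,-19.2)"
```

```text
t 15.38 pos [0.6599 0.138  0.1288] psi -19.25 tz [-0.002   0.0011 -1.    ] open 0.358 F [-1.3 -0.3 -2.6] q [5.600e-02 3.980e-01 1.663e+00 1.000e-03 1.083e+00 3.910e-01]
psi -19.2 j6-> 31.0 dpos [-0.0, 0.0014, 0.0838] drot [-0.0022, -0.0003, -0.001] rows 2.0
psi 160.8 j6-> -149.0 dpos [-0.0, 0.0014, 0.0838] drot [-0.0005, 0.0035, 3.1406] rows 25.1
```

View pics/w8.png

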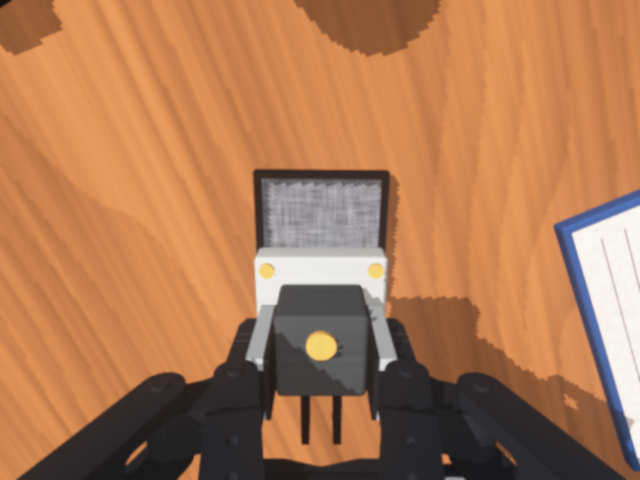

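```bash
python3 -c "
from h import *
f=np.load('w8.npz'); st=dict(eef_pos=f['pos'],tcp_rot=f['rot'])
P=np.array([px2w('wrist',u,v,.01,st) for u,v in [(254,170),(389.5,171)]]);d=P[1]-P[0];an=np.degrees(np.arctan2(d[1],d[0]));print('tray',np.linalg.norm(d),an)
a=np.radians(-19.2-90);u=np.array([np.cos(a),np.sin(a)]);print('tray c est',P.mean(0)[:2]+u*.040)
zt=f['pos'][2]-.038+.042
Q=np.array([px2w('wrist',u,v,zt,st) for u,v in [(273,312),(367,311),(367,394),(276,395)]]);print([np.linalg.norm(Q[i]-Q[i-1]).round(4) for i in range(4)],Q.mean(0),f['pos'])
zb=f['pos'][2]-.038+.014
Q=np.array([px2w('wrist',u,v,zb,st) for u,v in [(256,257),(386,256)]]);print('base',np.linalg.norm(Q[1]-Q[0]),Q.mean(0)[:2]+u*.026)
"
```

```text
tray 0.07904582064077628 -19.692989314520958
tray c est [0.66128849 0.13970492]
[np.float64(0.0327), np.float64(0.0307), np.float64(0.0326), np.float64(0.032)] [0.66027453 0.13793837 0.13284358] [0.66086484 0.13744949 0.12884358]
base 0.04979027907572753 [0.65992499 0.13676478]
```

{"api": "carry_out", "payload": {
  "commands": [
    {"delta_pos": [0.001, 0.0015, 0.015], "delta_rot": [-0.002, 0, 0], "claw": 20},
    {"delta_pos": [0.001, 0.0015, 0.033], "delta_rot": [-0.002, 0, 0], "claw": 20},
    {"delta_pos": [0.001, 0.0015, 0.052], "delta_rot": [-0.002, 0, 0], "claw": 20},
    {"delta_pos": [0.001, 0.0015, 0.067], "delta_rot": [-0.002, 0, 0], "claw": 20},
    {"delta_pos": [0.001, 0.0015, 0.076], "delta_rot": [-0.002, 0, 0], "claw": 20},
    {"delta_pos": [0.001, 0.0015, 0.081], "delta_rot": [-0.002, 0, 0], "claw": 20},
    {"delta_pos": [0.001, 0.0015, 0.083], "delta_rot": [-0.002, 0, 0], "claw": 20},
    {"delta_pos": [0.001, 0.0015, 0.083], "delta_rot": [-0.002, 0, 0], "claw": 20}
  ]
}}

```text
time: 16.05
eef_pos: [0.6615, 0.1387, 0.0457]
tcp_rot: [0.815, 0.579, 0.0, -0.0]
contact_force: [-0.3, 0.4, -3.3]
opening: 0.359
```

{"api": "carry_out", "payload": {
  "commands": [
    {"delta_pos": [0, 0, 0.001], "delta_rot": [0, 0, 0], "claw": 20},
    {"delta_pos": [0, 0, 0.002], "delta_rot": [0, 0, 0], "claw": 20},
    {"delta_pos": [0, 0, 0.003], "delta_rot": [0, 0, 0], "claw": 20},
    {"delta_pos": [0, 0, 0.004], "delta_rot": [0, 0, 0], "claw": 20},
    {"delta_pos": [0, 0, 0.004], "delta_rot": [0, 0, 0], "claw": 20}
  ]
}}

```text
time: 16.47
eef_pos: [0.662, 0.1387, 0.0423]
tcp_rot: [0.815, 0.579, 0.001, 0.0]
contact_force: [-0.7, 0.0, -2.4]
opening: 0.363
```

```bash
python3 -c "
from h import *
show()"
```

```text
t 16.47 pos [0.662  0.1387 0.0423] psi -19.25 tz [ 1.1e-03  4.0e-04 -1.0e+00] open 0.363 F [-0.7  0.  -2.4] q [0.057 0.511 1.686 0.    0.944 0.392]
```

{"api": "carry_out", "payload": {
  "commands": [
    {"delta_pos": [0, 0, 0.0005], "delta_rot": [0, 0, 0], "claw": 20},
    {"delta_pos": [0, 0, 0.001], "delta_rot": [0, 0, 0], "claw": 20},
    {"delta_pos": [0, 0, 0.001], "delta_rot": [0, 0, 0], "claw": 20},
    {"delta_pos": [0, 0, 0.001], "delta_rot": [0, 0, 0], "claw": 20}
  ]
}}

```text
time: 16.8
eef_pos: [0.6621, 0.1386, 0.0422]
tcp_rot: [0.815, 0.579, 0.0, 0.0]
contact_force: [-3.7, -0.5, 4.5]
opening: 0.362
```

Contact. Release and rise.

{"api": "carry_out", "payload": {
  "commands": [
    {"delta_pos": [0, 0, 0], "delta_rot": [0, 0, 0], "claw": 39},
    {"delta_pos": [0, 0, 0], "delta_rot": [0, 0, 0], "claw": 43},
    {"delta_pos": [0, 0, 0], "delta_rot": [0, 0, 0], "claw": 51},
    {"delta_pos": [0, 0, 0], "delta_rot": [0, 0, 0], "claw": 58},
    {"delta_pos": [0, 0, -0.005], "delta_rot": [0, 0, 0], "claw": 62},
    {"delta_pos": [0, 0, -0.025], "delta_rot": [0, 0, 0], "claw": 65},
    {"delta_pos": [0, 0, -0.06], "delta_rot": [0, 0, 0], "claw": 80},
    {"delta_pos": [0, 0, -0.1], "delta_rot": [0, 0, 0], "claw": 100}
  ]
}}

```text
time: 17.47
eef_pos: [0.6601, 0.1385, 0.1404]
tcp_rot: [0.815, 0.579, -0.002, -0.001]
contact_force: [1.4, 0.5, 0.4]
opening: 0.908
```

```bash
python3 -c "
from h import *
shot('w9'); show(); go(.3645,-.2375,.16,-19.2)
f=np.load('w9.npz')
c=f['im'][140:380,200:440,::-1]; cv2.imwrite('pics/w9c.png',cv2.resize(c,None,fx=2.4,fy=2.4,interpolation=cv2.INTER_CUBIC))"
```

```text
t 17.52 pos [0.6662 0.139  0.1531] psi -19.23 tz [ 0.0139  0.0011 -0.9999] open 0.985 F [3.6 1.5 6.5] q [0.057 0.376 1.643 0.    1.108 0.392]
psi -19.2 j6-> -13.9 dpos [-0.4548, -0.1607, -0.0114] drot [0.0127, -0.0056, -0.0006] rows 11.6
psi 160.8 j6-> 166.1 dpos [-0.4548, -0.1607, -0.0114] drot [-0.0087, -0.02, 3.141] rows 25.1
```

View pics/w9c.png

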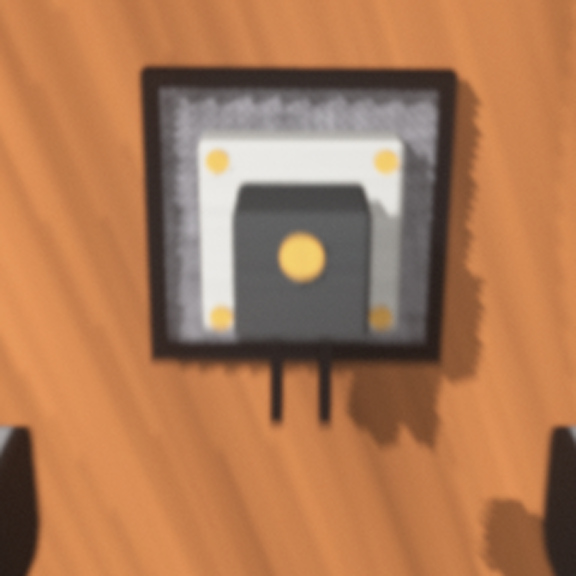

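{"api": "carry_out", "payload": {
  "commands": [
    {"delta_pos": [-0.022, -0.008, -0.012], "delta_rot": [0.003, -0.001, 0.06], "claw": 100},
    {"delta_pos": [-0.055, -0.019, -0.012], "delta_rot": [0.006, -0.003, 0.12], "claw": 100},
    {"delta_pos": [-0.09, -0.032, -0.012], "delta_rot": [0.01, -0.005, 0.18], "claw": 100},
    {"delta_pos": [-0.127, -0.045, -0.012], "delta_rot": [0.012, -0.005, 0.24], "claw": 100},
    {"delta_pos": [-0.164, -0.058, -0.012], "delta_rot": [0.012, -0.005, 0.3], "claw": 100},
    {"delta_pos": [-0.201, -0.071, -0.012], "delta_rot": [0.012, -0.005, 0.36], "claw": 100},
    {"delta_pos": [-0.238, -0.084, -0.012], "delta_rot": [0.012, -0.005, 0.42], "claw": 100},
    {"delta_pos": [-0.275, -0.097, -0.012], "delta_rot": [0.012, -0.005, 0.48], "claw": 100}
  ]
}}

```text
time: 18.18
eef_pos: [0.4828, -0.0898, 0.1628]
tcp_rot: [0.93, 0.368, 0.002, -0.001]
contact_force: [1.1, -1.2, 0.6]
opening: 0.999
```

```bash
python3 -c "
from h import *
show(); go(.3645,-.2375,.16,-48)"
```

```text
t 18.18 pos [ 0.4828 -0.0898  0.1628] psi -46.87 tz [ 0.0027  0.0027 -1.    ] open 0.999 F [ 1.1 -1.2  0.6] q [-0.393 -0.034  2.096  0.004  1.079  0.424]
psi -48 j6-> 14.9 dpos [-0.1873, 0.0269, 0.0021] drot [-0.0002, -0.0038, 0.0198] rows 4.5
psi 132 j6-> -165.1 dpos [-0.1873, 0.0269, 0.0021] drot [0.0059, -0.0003, -3.1218] rows 25.0
```

{"api": "carry_out", "payload": {
  "commands": [
    {"delta_pos": [-0.037, 0.005, 0.002], "delta_rot": [0, -0.004, 0.02], "claw": 100},
    {"delta_pos": [-0.074, 0.011, 0.002], "delta_rot": [0, -0.004, 0.02], "claw": 100},
    {"delta_pos": [-0.11, 0.016, 0.002], "delta_rot": [0, -0.004, 0.02], "claw": 100},
    {"delta_pos": [-0.145, 0.021, 0.002], "delta_rot": [0, -0.004, 0.02], "claw": 100},
    {"delta_pos": [-0.17, 0.025, 0.002], "delta_rot": [0, -0.004, 0.02], "claw": 100},
    {"delta_pos": [-0.183, 0.027, 0.002], "delta_rot": [0, -0.004, 0.02], "claw": 100},
    {"delta_pos": [-0.187, 0.027, 0.002], "delta_rot": [0, -0.004, 0.02], "claw": 100},
    {"delta_pos": [-0.187, 0.027, 0.002], "delta_rot": [0, -0.004, 0.02], "claw": 100}
  ]
}}

```text
time: 18.85
eef_pos: [0.3645, -0.238, 0.1605]
tcp_rot: [0.934, 0.357, 0.0, 0.0]
contact_force: [0.3, -0.2, -0.3]
opening: 1.005
```

```bash
python3 -c "
from h import *
shot('w10'); show(); go(.3645,-.2375,.028,-48)"
```

```text
t 18.9 pos [ 0.365  -0.2374  0.1604] psi -48.07 tz [ 5.e-04 -2.e-04 -1.e+00] open 1.001 F [-0.2 -0.  -0.4] q [-0.811 -0.168  2.222  0.     1.087  0.028]
psi -48 j6-> 14.9 dpos [-0.0004, -0.0003, 0.1324] drot [0.0005, -0.0002, -0.0012] rows 3.2
psi 132 j6-> -165.1 dpos [-0.0004, -0.0003, 0.1324] drot [-0.0003, -0.0008, 3.1404] rows 25.1
```

View pics/w10.png

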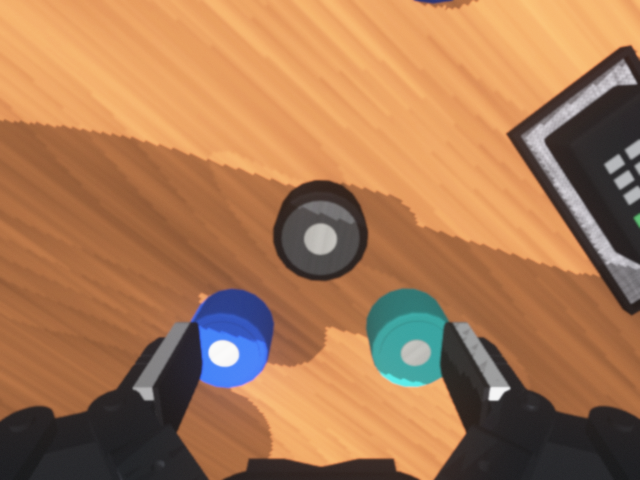

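```bash
python3 -c "
from h import *
f=np.load('w10.npz'); st=dict(eef_pos=f['pos'],tcp_rot=f['rot'])
print(px2w('wrist',320.3,238.5,.04,st), f['pos'])"
```

```text
[ 0.36363149 -0.23776414  0.04      ] [ 0.36453032 -0.23800971  0.16048062]
```

{"api": "carry_out", "payload": {
  "commands": [
    {"delta_pos": [-0.001, 0, 0.03], "delta_rot": [0, 0, 0], "claw": 100},
    {"delta_pos": [-0.001, 0, 0.062], "delta_rot": [0, 0, 0], "claw": 100},
    {"delta_pos": [-0.001, 0, 0.09], "delta_rot": [0, 0, 0], "claw": 100},
    {"delta_pos": [-0.001, 0, 0.112], "delta_rot": [0, 0, 0], "claw": 100},
    {"delta_pos": [-0.001, 0, 0.125], "delta_rot": [0, 0, 0], "claw": 100},
    {"delta_pos": [-0.001, 0, 0.13], "delta_rot": [0, 0, 0], "claw": 100},
    {"delta_pos": [-0.001, 0, 0.132], "delta_rot": [0, 0, 0], "claw": 95},
    {"delta_pos": [-0.001, 0, 0.132], "delta_rot": [0, 0, 0], "claw": 90}
  ]
}}

```text
time: 19.57
eef_pos: [0.3649, -0.2377, 0.0286]
tcp_rot: [0.934, 0.358, 0.0, 0.0]
contact_force: [0.1, 0.7, 0.0]
opening: 0.902
```

{"api": "carry_out", "payload": {
  "commands": [
    {"delta_pos": [0, 0, 0], "delta_rot": [0, 0, 0], "claw": 80},
    {"delta_pos": [0, 0, 0], "delta_rot": [0, 0, 0], "claw": 74},
    {"delta_pos": [0, 0, 0], "delta_rot": [0, 0, 0], "claw": 68},
    {"delta_pos": [0, 0, 0], "delta_rot": [0, 0, 0], "claw": 60},
    {"delta_pos": [0, 0, 0], "delta_rot": [0, 0, 0], "claw": 50},
    {"delta_pos": [0, 0, 0], "delta_rot": [0, 0, 0], "claw": 50},
    {"delta_pos": [0, 0, 0], "delta_rot": [0, 0, 0], "claw": 50}
  ],
  "force": 45
}}

```text
time: 20.15
eef_pos: [0.3657, -0.2383, 0.0301]
tcp_rot: [0.934, 0.358, 0.001, 0.001]
contact_force: [0.1, 2.1, 6.1]
opening: 0.682
```

```bash
python3 -c "
from h import *
show(); go(.6792,-.1123,.13,-48)"
```

```text
t 20.15 pos [ 0.3657 -0.2383  0.0301] psi -48.0 tz [ 0.0023 -0.0013 -1.    ] open 0.682 F [0.1 2.1 6.1] q [-8.11e-01  7.70e-02  2.28e+00  1.00e-03  7.82e-01  2.60e-02]
psi -48 j6-> 38.6 dpos [0.3174, 0.1163, -0.0994] drot [0.0026, -0.0009, -0.0001] rows 8.4
psi 132 j6-> -141.4 dpos [0.3174, 0.1163, -0.0994] drot [-0.0013, -0.004, 3.1415] rows 25.1
```

{"api": "carry_out", "payload": {
  "commands": [
    {"delta_pos": [0, 0, -0.015], "delta_rot": [0, 0, 0], "claw": 50},
    {"delta_pos": [0, 0, -0.045], "delta_rot": [0, 0, 0], "claw": 50},
    {"delta_pos": [0.012, 0.004, -0.08], "delta_rot": [0, 0, 0], "claw": 50},
    {"delta_pos": [0.035, 0.013, -0.099], "delta_rot": [0.002, -0.001, 0], "claw": 50},
    {"delta_pos": [0.065, 0.024, -0.099], "delta_rot": [0.002, -0.001, 0], "claw": 50},
    {"delta_pos": [0.1, 0.037, -0.099], "delta_rot": [0.002, -0.001, 0], "claw": 50},
    {"delta_pos": [0.135, 0.05, -0.099], "delta_rot": [0.002, -0.001, 0], "claw": 50},
    {"delta_pos": [0.17, 0.062, -0.099], "delta_rot": [0.002, -0.001, 0], "claw": 50}
  ]
}}

```text
time: 20.82
eef_pos: [0.5347, -0.1697, 0.1297]
tcp_rot: [0.934, 0.358, 0.0, 0.001]
contact_force: [-1.1, -0.5, -2.2]
opening: 0.683
```

```bash
python3 -c "
from h import *
show(); go(.6792,-.1123,.13,-48)"
```

```text
t 20.82 pos [ 0.5347 -0.1697  0.1297] psi -48.02 tz [ 9.0e-04 -1.1e-03 -1.0e+00] open 0.683 F [-1.1 -0.5 -2.2] q [-4.880e-01  1.660e-01  1.952e+00 -1.000e-03  1.023e+00  3.500e-01]
psi -48 j6-> 38.6 dpos [0.1459, 0.054, -0.0002] drot [0.0014, 0.0, -0.0004] rows 3.7
psi 132 j6-> -141.4 dpos [0.1459, 0.054, -0.0002] drot [0.0, -0.0022, 3.1412] rows 25.1
```

{"api": "carry_out", "payload": {
  "commands": [
    {"delta_pos": [0.034, 0.013, 0], "delta_rot": [0.001, 0, 0], "claw": 50},
    {"delta_pos": [0.066, 0.024, 0], "delta_rot": [0.001, 0, 0], "claw": 50},
    {"delta_pos": [0.096, 0.035, 0], "delta_rot": [0.001, 0, 0], "claw": 50},
    {"delta_pos": [0.121, 0.045, 0], "delta_rot": [0.001, 0, 0], "claw": 50},
    {"delta_pos": [0.137, 0.051, 0], "delta_rot": [0.001, 0, 0], "claw": 50},
    {"delta_pos": [0.144, 0.053, 0], "delta_rot": [0.001, 0, 0], "claw": 50},
    {"delta_pos": [0.146, 0.054, 0], "delta_rot": [0.001, 0, 0], "claw": 50},
    {"delta_pos": [0.146, 0.054, 0], "delta_rot": [0.001, 0, 0], "claw": 50}
  ]
}}

```text
time: 21.48
eef_pos: [0.6787, -0.1122, 0.1292]
tcp_rot: [0.934, 0.358, -0.001, -0.0]
contact_force: [-1.1, 0.4, -2.2]
opening: 0.679
```

```bash
python3 -c "
from h import *
shot('w11'); show(); go(.6792,-.1123,.038,-48)"
```

```text
t 21.53 pos [ 0.6783 -0.1125  0.1292] psi -48.04 tz [-1.3e-03 -2.0e-04 -1.0e+00] open 0.684 F [ 0.1 -1.1 -3.2] q [-3.110e-01  4.240e-01  1.627e+00 -1.000e-03  1.092e+00  5.270e-01]
psi -48 j6-> 38.6 dpos [0.0009, 0.0005, 0.0912] drot [-0.0008, 0.0011, -0.0007] rows 2.2
psi 132 j6-> -141.4 dpos [0.0009, 0.0005, 0.0912] drot [0.0017, 0.0012, 3.1409] rows 25.1
```

View pics/w11.png

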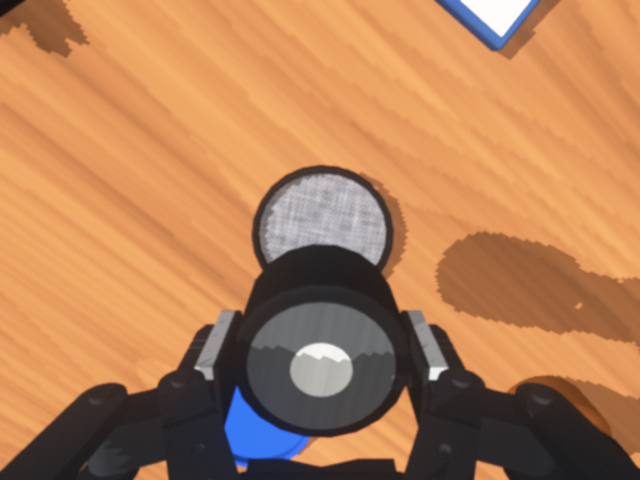

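```bash
python3 -c "
from h import *
f=np.load('w11.npz'); st=dict(eef_pos=f['pos'],tcp_rot=f['rot'])
k=lambda u,v,z: px2w('wrist',u,v,z,st)[:2]
P=np.array([k(323,166,.01),k(252.5,232,.01),k(393,232,.01)])
a=np.radians(42);u=np.array([np.cos(a),np.sin(a)]);n=np.array([u[1],-u[0]])
print(P, np.linalg.norm(P[1]-P[2]))
mid=(P[1]+P[2])/2; c=u*(P[0]@u-.044)+n*(mid@n); print('tray c',c)
print('puck',k(321.5,369,f['pos'][2]-.030+.040),f['pos'])
"
```

```text
[[ 0.71216125 -0.0830126 ]
 [ 0.65329078 -0.07788769]
 [ 0.71091405 -0.14195909]] 0.08617184071920402
tray c [ 0.67938614 -0.11236913]
puck [ 0.67739639 -0.11291748] [ 0.67874825 -0.11220213  0.1292209 ]
```

{"api": "carry_out", "payload": {
  "commands": [
    {"delta_pos": [0.0015, 0.001, 0.015], "delta_rot": [-0.001, 0.001, 0], "claw": 50},
    {"delta_pos": [0.0015, 0.001, 0.035], "delta_rot": [-0.001, 0.001, 0], "claw": 50},
    {"delta_pos": [0.0015, 0.001, 0.056], "delta_rot": [-0.001, 0.001, 0], "claw": 50},
    {"delta_pos": [0.0015, 0.001, 0.073], "delta_rot": [-0.001, 0.001, 0], "claw": 50},
    {"delta_pos": [0.0015, 0.001, 0.084], "delta_rot": [-0.001, 0.001, 0], "claw": 50},
    {"delta_pos": [0.0015, 0.001, 0.089], "delta_rot": [-0.001, 0.001, 0], "claw": 50},
    {"delta_pos": [0.0015, 0.001, 0.091], "delta_rot": [-0.001, 0.001, 0], "claw": 50},
    {"delta_pos": [0.0015, 0.001, 0.091], "delta_rot": [-0.001, 0.001, 0], "claw": 50}
  ]
}}

```text
time: 22.2
eef_pos: [0.6799, -0.1126, 0.0382]
tcp_rot: [0.934, 0.358, 0.0, 0.0]
contact_force: [1.4, 0.2, -2.1]
opening: 0.682
```

{"api": "carry_out", "payload": {
  "commands": [
    {"delta_pos": [0, 0, 0.001], "delta_rot": [0, 0, 0], "claw": 50},
    {"delta_pos": [0, 0, 0.002], "delta_rot": [0, 0, 0], "claw": 50},
    {"delta_pos": [0, 0, 0.003], "delta_rot": [0, 0, 0], "claw": 50},
    {"delta_pos": [0, 0, 0.004], "delta_rot": [0, 0, 0], "claw": 50},
    {"delta_pos": [0, 0, 0.004], "delta_rot": [0, 0, 0], "claw": 50}
  ]
}}

```text
time: 22.62
eef_pos: [0.68, -0.1125, 0.0344]
tcp_rot: [0.934, 0.358, 0.0, 0.0]
contact_force: [-1.0, -0.4, -2.5]
opening: 0.68
```

```bash
python3 -c "
from h import *
show()"
```

```text
t 22.62 pos [ 0.68   -0.1125  0.0344] psi -48.06 tz [ 3.e-04 -3.e-04 -1.e+00] open 0.68 F [-1.  -0.4 -2.5] q [-0.311  0.546  1.651 -0.     0.944  0.528]
```

{"api": "carry_out", "payload": {
  "commands": [
    {"delta_pos": [0, 0, 0.0005], "delta_rot": [0, 0, 0], "claw": 50},
    {"delta_pos": [0, 0, 0.001], "delta_rot": [0, 0, 0], "claw": 50},
    {"delta_pos": [0, 0, 0.001], "delta_rot": [0, 0, 0], "claw": 50},
    {"delta_pos": [0, 0, 0.001], "delta_rot": [0, 0, 0], "claw": 50}
  ]
}}

```text
time: 22.95
eef_pos: [0.68, -0.1125, 0.0342]
tcp_rot: [0.934, 0.358, 0.0, 0.0]
contact_force: [-2.3, 1.4, 3.3]
opening: 0.679
```

{"api": "carry_out", "payload": {
  "commands": [
    {"delta_pos": [0, 0, 0], "delta_rot": [0, 0, 0], "claw": 71},
    {"delta_pos": [0, 0, 0], "delta_rot": [0, 0, 0], "claw": 74},
    {"delta_pos": [0, 0, 0], "delta_rot": [0, 0, 0], "claw": 82},
    {"delta_pos": [0, 0, 0], "delta_rot": [0, 0, 0], "claw": 90},
    {"delta_pos": [0, 0, -0.005], "delta_rot": [0, 0, 0], "claw": 92},
    {"delta_pos": [0, 0, -0.025], "delta_rot": [0, 0, 0], "claw": 95},
    {"delta_pos": [0, 0, -0.06], "delta_rot": [0, 0, 0], "claw": 100},
    {"delta_pos": [0, 0, -0.1], "delta_rot": [0, 0, 0], "claw": 100}
  ]
}}

```text
time: 23.62
eef_pos: [0.6781, -0.1119, 0.1323]
tcp_rot: [0.934, 0.358, -0.002, -0.002]
contact_force: [0.6, -0.7, 0.8]
opening: 0.999
```

```bash
python3 -c "
from h import *
shot('w12'); show(); shot('s12','scene'); go(.3,.6,.25,60)"
```

```text
t 23.67 pos [ 0.6841 -0.1136  0.1452] psi -48.04 tz [ 0.0126 -0.0043 -0.9999] open 0.999 F [ 4.3 -0.3  5.7] q [-0.31   0.411  1.612 -0.     1.105  0.528]
psi 60 j6-> 3.4 dpos [0.1919, -0.7867, -0.1158] drot [0.0177, 0.0082, -1.8857] rows 19.6
psi 240 j6-> -176.6 dpos [0.1919, -0.7867, -0.1158] drot [0.0075, -0.0163, 1.2558] rows 19.6
```

View pics/w12.png

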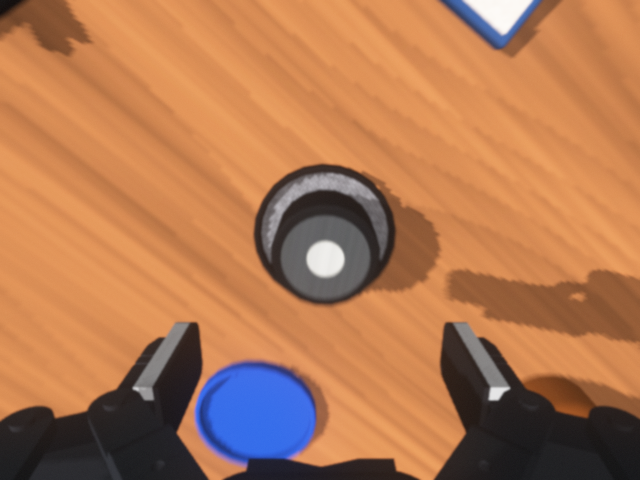

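View pics/s12.png

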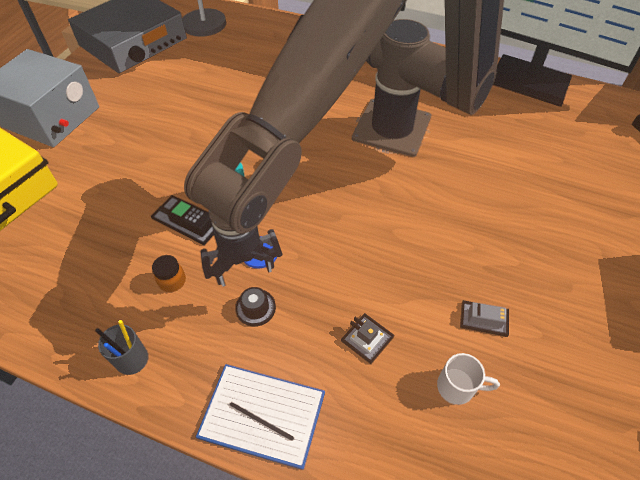

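{"api": "carry_out", "payload": {
  "commands": [
    {"delta_pos": [0, 0, -0.03], "delta_rot": [0, 0, 0], "claw": 100},
    {"delta_pos": [0, -0.02, -0.06], "delta_rot": [0, 0, 0], "claw": 100},
    {"delta_pos": [0.01, -0.05, -0.08], "delta_rot": [0, 0, 0], "claw": 100},
    {"delta_pos": [0.015, -0.085, -0.09], "delta_rot": [0, 0, 0], "claw": 100},
    {"delta_pos": [0.02, -0.12, -0.09], "delta_rot": [0, 0, 0], "claw": 100},
    {"delta_pos": [0.03, -0.155, -0.09], "delta_rot": [0, 0, 0], "claw": 100},
    {"delta_pos": [0.04, -0.19, -0.09], "delta_rot": [0, 0, 0], "claw": 100},
    {"delta_pos": [0.05, -0.225, -0.09], "delta_rot": [0, 0, 0], "claw": 100}
  ]
}}

```text
time: 24.38
eef_pos: [0.5694, 0.0885, 0.2316]
tcp_rot: [0.934, 0.358, 0.007, 0.005]
contact_force: [1.0, -0.4, -0.1]
opening: 0.998
```

```bash
python3 -c "
from h import *
show(); go(.3,.6,.25,60)"
```

```text
t 24.38 pos [0.5694 0.0885 0.2316] psi -48.08 tz [ 0.0169 -0.0053 -0.9998] open 0.998 F [ 1.  -0.4 -0.1] q [-0.02   0.077  1.849 -0.005  1.199  0.821]
psi 60 j6-> 3.4 dpos [0.1415, -0.5602, -0.0257] drot [0.019, 0.0082, -1.8862] rows 15.1
psi 240 j6-> -176.6 dpos [0.1415, -0.5602, -0.0257] drot [0.0075, -0.0174, 1.2553] rows 13.9
```

{"api": "carry_out", "payload": {
  "commands": [
    {"delta_pos": [0.01, -0.037, -0.02], "delta_rot": [0, 0, 0], "claw": 100},
    {"delta_pos": [0.02, -0.074, -0.02], "delta_rot": [0, 0, 0], "claw": 100},
    {"delta_pos": [0.03, -0.111, -0.02], "delta_rot": [0, 0, 0], "claw": 100},
    {"delta_pos": [0.04, -0.148, -0.02], "delta_rot": [0, 0, 0], "claw": 100},
    {"delta_pos": [0.05, -0.185, -0.02], "delta_rot": [0, 0, 0], "claw": 100},
    {"delta_pos": [0.06, -0.22, -0.02], "delta_rot": [0, 0, 0], "claw": 100},
    {"delta_pos": [0.065, -0.24, -0.02], "delta_rot": [0, 0, 0], "claw": 100},
    {"delta_pos": [0.065, -0.25, -0.02], "delta_rot": [0, 0, 0], "claw": 100}
  ]
}}

```text
time: 25.05
eef_pos: [0.4489, 0.3204, 0.2485]
tcp_rot: [0.933, 0.359, 0.007, 0.005]
contact_force: [0.2, -0.2, 0.4]
opening: 1.001
```

```bash
python3 -c "
from h import *
shot('t13','top'); show()
im=np.load('t13.npz')['im'][:,:,::-1]; c=im[120:350,130:520]; cv2.imwrite('pics/t13c.png',cv2.resize(c,None,fx=2,fy=2,interpolation=cv2.INTER_CUBIC))"
```

```text
t 25.1 pos [0.4484 0.3203 0.2484] psi -47.89 tz [ 0.0163 -0.0044 -0.9999] open 0.998 F [-1.2  0.1 -0.2] q [ 0.441  0.008  1.889 -0.012  1.232  1.28 ]
```

View pics/t13c.png

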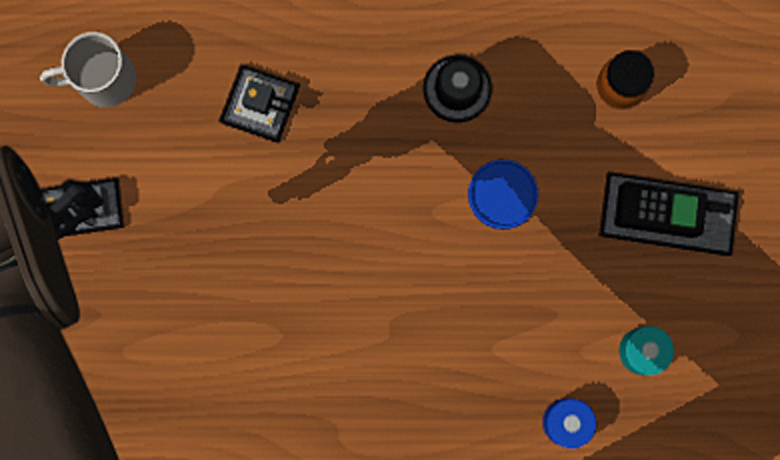

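```bash
python3 -c "
from h import *
print(np.abs(ctrl.get_state()['dq']).max()); print(ctrl.sign_off())"
```

```text
0.05808299231069176
the job is handed in; nothing more can be done
None
```

I put all four items into their matching trays, in the order listed: handheld radio, battery pack, paddle key, speaker. I then handed the job in at about 25 s of the 115 s allowed. Each item was lowered until the wrist force showed it touching the tray floor, and only then released.

- **Centring:** by wrist-camera measurement the radio and battery ended within about 2 mm of their tray centres. For the key and speaker I measured only before lowering. Afterwards, pictures show both flat, right side up and inside the rim.
- **Key paddles:** they reach past the tray edge, but above it, as their length makes unavoidable.
- **Speaker choice:** three round pucks were in view in the top picture. I took the black one at pixel (412, 288), not the teal one at (454, 295) or the blue one at (416, 331). I also left the blue round tray alone.
- **Mug and jar:** they look unmoved in the final pictures.
- **Limits of the last check:** the final top picture had the arm covering part of the battery tray. For the battery I relied on the measurement after release and on the scene picture. No check failed or disagreed beyond 2–3 mm between the cameras.
- **Arm at hand-in:** it was clear of everything, though one joint was still drifting slightly, at 0.06 rad/s.

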